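# Half a dose of syrup from the pantry pump

### The job

Put half a dose of syrup in the white mug: slide the orange half-dose clip fully home around the stem of the syrup pump, lying flat on the black collar under the pump head, and stand the mug upright on the worktop with the spout over the middle of its mouth. With both in place, press the pump head down until it stops on the clip, then let it come all the way back up, leaving the clip on the stem and the mug under the spout. Do not work the pump while the mug is not under the spout or push it down further than the clip allows, and leave everything else where it stands, including the thicker grey clip.

Things in the scene. Friction and masses are not known exactly. Their poses are not given: they have to be found in the camera images.
- dispenser: Syrup dispenser fixed to the worktop: wooden caddy (x -49 to +147, y +-47, 40 mm high) with an amber glass jar (74 mm diameter; steel lid 68 mm, its top at 138 mm) carrying the pump, and at x = +96 mm a glass jar with black lid (74 mm diameter, 125 mm high). Origin on the worktop under the pump stem's axis; +y is where the spout points, +z up. All rigid but the pump head.
- collar (a point): Centre of the flat top of the black collar (48 mm diameter, 8 mm high), on the stem's axis, 146 mm above the worktop; fixed, axes as the dispenser's. The white stem (12 mm diameter) rises from here; with the pump up, a 26 mm gap lies between collar top and the flat underside of the head (34 mm diameter, 38 mm at its top).
- pump_top (a point): Centre of the flat black top (38 mm diameter) of the pump head, 46 mm above the collar (192 mm above the worktop) when up; moves down with the head. Axes as the dispenser's.
- spout (a point): Centre of the downward outlet of the black spout (10 mm thick tube), 100 mm along the dispenser's +y from the stem axis, 155 mm above the worktop when the pump is up; moves down with the head.
- pump (a joint): Downward travel of the pump head in m: 0 up at rest, 0.024 fully down. A spring pushes it back up: about 3 N at the start, 6.5 N at 14 mm, 9 N at 24 mm. With the half-dose clip in place the head meets the clip and stops at 0.014.
- half_clip: Orange half-dose clip, 20 g: flat fork 12 mm thick, 36 mm wide, with a 16 mm slot open to +x (tines to x = +19 mm, closed end at x = -8 mm) and a finger tab behind. Origin on its underside, in the slot where the stem axis lies when home; it can go 2 mm further, until the closed end meets the stem. Home, its underside lies on the collar and it stays there when released.
- clip_tab (a point): Centre of the orange clip's upright finger tab, 43 mm behind the clip's origin (x = -43 mm), 17 mm above its underside; axes as the clip's. The tab is 9 mm thick (y), 28 mm long (x), 34 mm high from the underside, to be pinched from above across its thickness.
- small_clip: Grey clip for a smaller dose, same shape and axes but 18 mm thick. Not wanted; leave it.
- mug: White ceramic mug, 80 mm outer diameter, 95 mm high, wall 4 mm, about 0.24 kg. Origin at the centre of its underside; the handle points to +y and reaches 72 mm from the axis.
- mug_handle (a point): Grip point in the mug's handle: 58 mm from the mug's axis along its +y, 60 mm above its underside; axes as the mug's. The handle is an upright flat-sided loop, 12 mm thick (x), from 20 to 80 mm high, reaching from the wall (40 mm) to 72 mm out. Pinch it from above across its thickness.
- spoon: Spoon lying on the worktop near the robot; bystander.
- tin_green: Food tin with green band, 72 mm diameter, 104 mm high; bystander. Origin at the centre of its underside.
- tin_red: Food tin with red band, 72 mm diameter, 104 mm high; bystander. Origin at the centre of its underside.
- pickle_jar: Green glass jar with brass lid, 74 mm diameter, 125 mm high; bystander. Origin at the centre of its underside.
- sugar_bowl: Terracotta bowl, 90 mm diameter, 45 mm high; bystander. Origin at the centre of its underside.

How it is judged:
By the outcome, as a careful person would: the job done as asked, in the order asked, and still so for the second after the job is handed in, with the robot touching nothing.
It also fails if it takes over 67 s, if anything falls off the work surface, if the arm or the gripper's body presses on something with over 40 N, if the wrist force passes 120 N, or if a joint passes its speed limit or range.

### The arm

A 6-joint arm with a two-finger parallel gripper is mounted at the origin on the work surface. World frame = base frame: x ahead of the robot, y to its left, z up, the work surface at z = 0. Lengths are in m, angles in rad, forces in N, time in s.
With the tool pointing down it reaches from about 0.3 to 0.875 m from the base axis. Payload 6.4 kg.
Tool frame: the origin (TCP) lies at the centre of the arm's flange, where the gripper is bolted on; the fingertips stand 173 mm ahead of it and the grasp point (between the pads) lies 155 mm ahead of it; z points along the fingers, x is the direction in which the jaws open and shut, and the axes are right-handed (so a half turn about z gives the same grasp; the last joint's range is limited). The gripper opens to 85 mm and grips with 20 to 120 N. Pads are 22 mm wide; open, the fingers measure 114 mm over their backs; the gripper's body (76 mm by 85 mm) begins 54 mm behind the grasp point. The pads swing forward as they close: fully open they stand 13 mm farther back than shut.
Start: joints at [-1.365, 0.181, 1.607, -0, 1.354, -0.206], TCP at [0.23, -0.527, 0.405] pointing down, gripper open.
Joint ranges: [-2.99, 2.99], [-0.89, 2.07], [0.3, 2.58], [-1.14, 4.28], [0, 2.63], [-3.12, 3.12]. Speed limits (rad/s): [2.57, 2.57, 3.01, 3.14, 3.14, 3.14].

### API

Orientations are given as a unit quaternion [w, x, y, z].
In Python, from bench import ctrl gives the robot as it stands. The module is installed in compiled form; this text tells all that it offers.
- The arm moves only by the tool move_arm, never from a script. Its argument "moves" is a list of rows, each an object of numbers: "gripper": the opening in per cent of the stroke, from 0 (shut) to 100 (fully open); "x", "y", "z": the shift along the tool's x, y, z in cm; "roll": the turn about the tool's z in degrees. In form: [{"gripper": .., "x": .., "y": .., "z": .., "roll": ..}, ...]. A call has 1 to 5 rows; each row shifts and turns the commanded pose from where the row before left it, along the tool's axes as they then stand; what a row does not reach is not made up. A row lasts 1/8 s, in which the tool goes at most 62.5 mm and 10.7 degrees, less where a joint would pass 70% of its speed; a pose out of reach is approached as far as the arm can. A call is refused whole if a number of a shift passes 6.25 or a number of a turn 10.7, either way. A call with a gripper value outside its range is refused whole. The fingers move at their own pace and stop on an object; the grip force is fixed at half the most. Time passes only in rows, so rows that do not move let the fingers close. It gives the time, the measured TCP pose, the force and the opening at its end, in the units of the state.
- ctrl.get_obs(): the state, without advancing time (a new reading comes with each control period).
- ctrl.camera(name): name is "side" or "top" or "wrist"; returns a dict with "img" (400x640x3 uint8, red, green, blue), "fx", "fy", "cx", "cy" (pixels), "D" ([k1, k2, p1, p2, k3] as OpenCV has them; the pictures are not rectified), "world_from_camera" (4x4, takes a point from camera to world coordinates); the wrist camera has in their place "tool_from_camera" (4x4, takes a point from camera to tool coordinates, whose origin is the TCP and whose axes are the tool frame's). Camera axes: x right, y up, looking along -z (the intrinsics and any distortion apply to the point x, -y, -z); pixel columns grow to the right and rows downward; lengths in m; the calibration is good to about 2 mm. A picture is of the moment at which its call begins: read the wrist's pose just before it. There is no depth.
- ctrl.hand_in(): hands the job in, once; it reports no verdict.
The state is a dict: "time_s": time; "q": joint angles; "dq": joint speeds; "joint_efforts": joint torques, N m; "eef_pos": TCP position; "eef_rot": TCP orientation; "wrist_force": force on the tool from outside, world axes, zero at the start; "torque": the same for the moment, N m; "opening": opening from 0.0 (shut) to 1.0 (fully open).
Only numpy, scipy, OpenCV 4.12 (cv2) and the standard library are available. Lean on these libraries where they do the work, as an engineer would, in place of code of your own. Each camera call takes 0.05 s, during which the arm holds its last target. There are 200 camera calls.

## Working session

There is one attempt and no reset: what is moved stays moved. The work goes in short steps, Python scripts to look and compute and a tool call to move; the robot and the scene stay as the last step left them, time stands still between calls to the robot, and variables do not carry over. Pictures are saved under pics/ and viewed, about 8 in all and at most 12, crops included, and the job is handed in when it is done.

Besides the shell and the picture viewer there is one more tool, called as name([rows], argument=value, ...), one row to a line, values as JSON. move_arm: Moves the arm, as the interface text tells. Its arguments: {"type":"object","properties":{"moves":{"type":"array","items":{"type":"object","properties":{"gripper":{"type":"number"},"x":{"type":"number"},"y":{"type":"number"},"z":{"type":"number"},"roll":{"type":"number"}}}}},"required":["moves"]}

```bash
mkdir -p pics; cat > h.py <<'E'
import numpy as np, cv2
from scipy.spatial.transform import Rotation as R
from bench import ctrl
def grab(n):
    o=ctrl.get_obs(); c=ctrl.camera(n)
    if n=="wrist":
        T=np.eye(4); q=o["eef_rot"]; T[:3,:3]=R.from_quat([q[1],q[2],q[3],q[0]]).as_matrix(); T[:3,3]=o["eef_pos"]
        c["world_from_camera"]=T@np.array(c["tool_from_camera"])
    c["K"]=np.array([[c["fx"],0,c["cx"]],[0,c["fy"],c["cy"]],[0,0,1.]]); c["D"]=np.array(c["D"],float); c["W"]=np.array(c["world_from_camera"])
    return c
def ray(c,uv):
    p=cv2.undistortPoints(np.array([[uv]],float),c["K"],c["D"])[0,0]
    d=c["W"][:3,:3]@np.array([p[0],-p[1],-1.]); return c["W"][:3,3],d/np.linalg.norm(d)
def onz(c,uv,z):
    o,d=ray(c,uv); return o+d*(z-o[2])/d[2]
def tri(*cu):
    A=np.zeros((3,3));b=np.zeros(3);L=[]
    for c,uv in cu:
        o,d=ray(c,uv);P=np.eye(3)-np.outer(d,d);A+=P;b+=P@o;L.append((o,P))
    x=np.linalg.solve(A,b); return x,[float(np.linalg.norm(P@(x-o))) for o,P in L]
def proj(c,X):
    W=np.linalg.inv(c["W"]); p=W[:3,:3]@np.array(X,float)+W[:3,3]; p=p*[1,-1,-1]
    return cv2.projectPoints(p.reshape(1,1,3),np.zeros(3),np.zeros(3),c["K"],c["D"])[0][0,0]
def save(c,f,crop=None,s=1):
    im=c["img"][:,:,::-1]
    if crop: im=im[crop[1]:crop[3],crop[0]:crop[2]]
    cv2.imwrite("pics/"+f,cv2.resize(im,None,fx=s,fy=s,interpolation=cv2.INTER_CUBIC))
E
python3 - <<'E'
from h import *
import pickle
cs={n:grab(n) for n in ("top","side","wrist")}
pickle.dump(cs,open("c0.pkl","wb"))
for n,c in cs.items(): save(c,n+"0.png",s=1.25); print(n,c["W"].round(3).tolist(),c["fx"])
print(ctrl.get_obs())
E
```

```text
top [[-0.025, 0.991, -0.135, 0.405], [-1.0, -0.023, 0.015, 0.051], [0.012, 0.135, 0.991, 1.313], [0.0, 0.0, 0.0, 1.0]] 399.12459309103104
side [[1.0, -0.003, -0.023, 0.536], [-0.013, 0.753, -0.658, -0.656], [0.019, 0.658, 0.753, 0.944], [0.0, 0.0, 0.0, 1.0]] 421.69638218058145
wrist [[0.401, 0.884, 0.24, 0.291], [-0.916, 0.388, 0.102, -0.501], [-0.002, -0.261, 0.965, 0.374], [0.0, 0.0, 0.0, 1.0]] 337.71173687894793
{'time_s': 0.15, 'q': array([-1.36533772e+00,  1.81352163e-01,  1.60774283e+00, -2.26337291e-05,
        1.35378352e+00, -2.06336753e-01]), 'dq': array([-1.82132189e-03, -2.12667226e-03, -9.09951861e-04, -1.07155710e-03,
       -2.83494631e-05, -1.53062375e-03]), 'joint_efforts': array([ 3.68675746e-04, -4.45264435e+01, -3.51690674e+01, -3.25228484e-04,
        5.80340755e-03, -7.78659228e-06]), 'eef_pos': array([ 0.23010267, -0.5267537 ,  0.40401836]), 'eef_rot': array([-4.47010081e-04,  8.36737458e-01, -5.47603883e-01, -4.62237717e-04]), 'wrist_force': array([ 0.44406018,  0.33647143, -0.12765429]), 'torque': array([ 0.03728855, -0.05238075,  0.0215631 ]), 'opening': 1.0018215886804342}
```

View pics/top0.png

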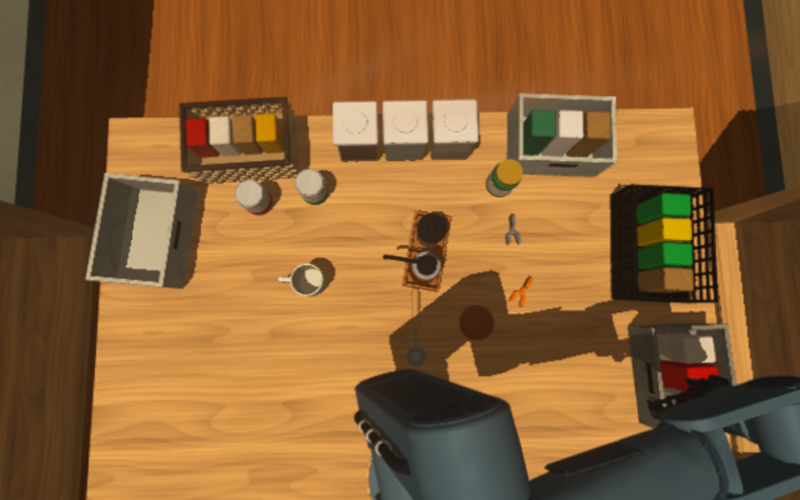

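View pics/side0.png

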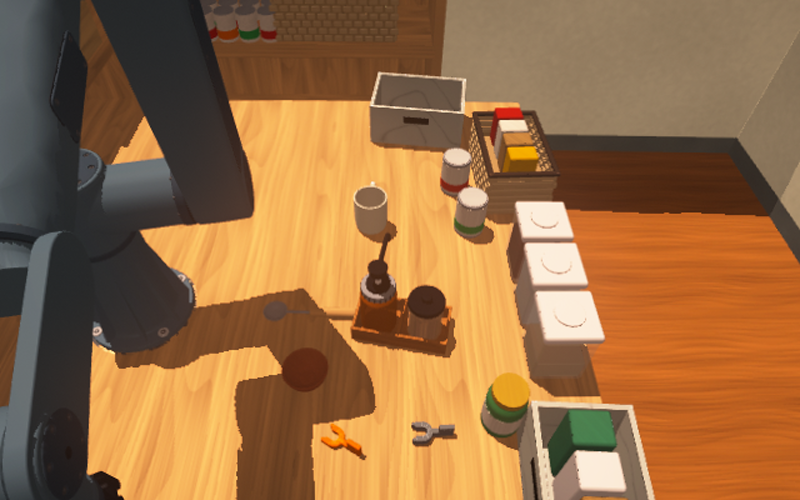

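Top view, in display pixels: orange clip at about (522,291), pump head at (427,265) with the spout to the left, and mug at (307,279) with its handle to the left. I'll zoom in for orientation.

```bash
cat > m.py <<'E'
from h import *
import pickle
cs=pickle.load(open("c0.pkl","rb"))
t,s=cs["top"],cs["side"]
for c,n in((t,"top"),(s,"side")):
    hsv=cv2.cvtColor(c["img"],cv2.COLOR_RGB2HSV)
    m=cv2.inRange(hsv,(5,215,200),(16,255,255))
    k,l,st,ce=cv2.connectedComponentsWithStats(m)
    for i in range(1,k):
        if st[i,4]>30: print(n,st[i],ce[i].round(1),onz(c,ce[i],0.006).round(4))
a=t["img"][160:240,220:380]; b=t["img"][215:255,395:440]
def r(i,w,h): return cv2.resize(i,(w,h),interpolation=cv2.INTER_CUBIC)
cc=s["img"][330:370,250:300]; d=s["img"][140:290,270:370]
I=np.zeros((600,800,3),np.uint8)
I[:400]=r(a,800,400); I[400:,:225]=r(b,225,200); I[400:,225:475]=r(cc,250,200); I[400:,480:613]=r(d,133,200)
cv2.imwrite("pics/comp.png",I[:,:,::-1])
E
python3 m.py
```

```text
top [409 230  12  15  64] [415.7 236.3] [ 0.4412 -0.2908  0.006 ]
side [257 339  32  21 174] [271.7 350.8] [ 0.4489 -0.2905  0.006 ]
```

View pics/comp.png

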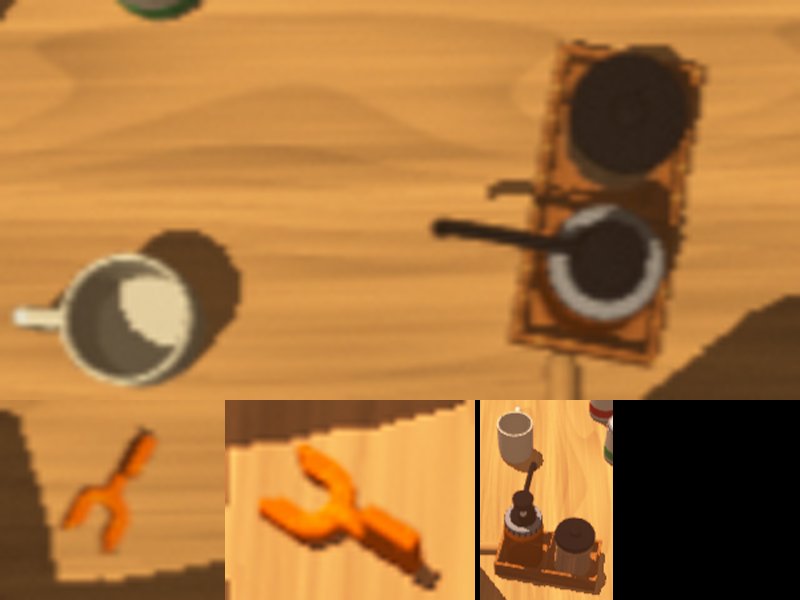

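The composite shows the clip's tab pointing away from the robot, with its tines toward (-x,+y) at about 149°. The dispenser's yaw is about -9°, and the mug handle points to world +y. I'll move over the clip now and roll about -125° so the jaws end up across the tab.

move_arm([
  {"x": -1.8, "y": -5.1, "z": 1.4},
  {"x": -1.8, "y": -5.1, "z": 1.4},
  {"x": -1.8, "y": -5.1, "z": 1.4},
  {"x": -1.8, "y": -5.1, "z": 1.4},
  {"x": -1.8, "y": -5.1, "z": 1.4},
])

```text
validation failed for argument at $.mo...
```

move_arm([
  {"x": -1.8, "y": -5.1, "z": 1.4},
  {"roll": -10.5},
  {"roll": -10.5},
  {"roll": -10.5},
  {"roll": -10.5},
])

```text
validation failed for argument at $.mo...
```

move_arm([
  {"roll": -10.5},
  {"roll": -10.5},
  {"roll": -10.5},
  {"roll": -10.5},
  {"roll": -10.5},
])

```text
validation failed for argument at $.mo...
```

move_arm([
  {"roll": -10.5},
  {"roll": -10.5},
  {"roll": -10.5},
  {},
  {},
])

```text
validation failed for argument at $.mo...
```

```bash
python3 - <<'E'
from h import *
import pickle
c=grab("wrist"); pickle.dump(c,open("w1.pkl","wb")); save(c,"w1.png",s=1.25)
o=ctrl.get_obs(); print(o["eef_pos"],c["W"].round(3),o["q"])
t=grab("top"); pickle.dump(t,open("t1.pkl","wb"))
E
```

```text
[ 0.23013091 -0.52677987  0.40413429] [[ 0.401  0.884  0.24   0.291]
 [-0.916  0.388  0.103 -0.501]
 [-0.002 -0.261  0.965  0.374]
 [ 0.     0.     0.     1.   ]] [-1.36530436e+00  1.81263708e-01  1.60760604e+00  2.23606226e-06
  1.35380568e+00 -2.06270535e-01]
```

View pics/w1.png

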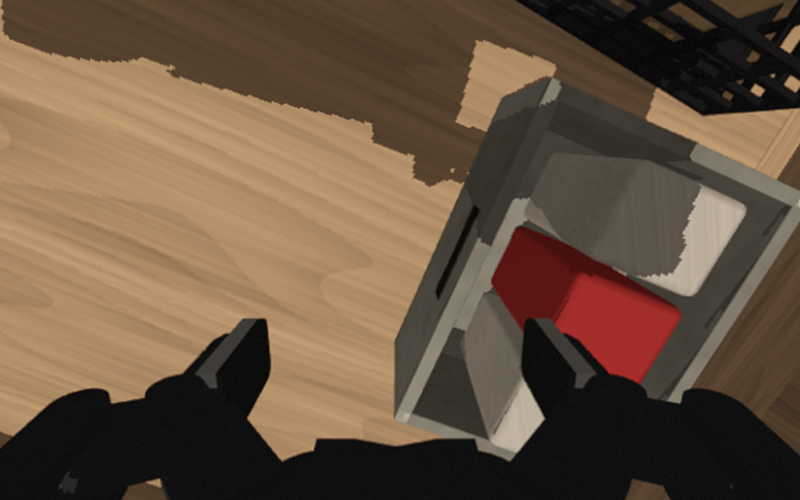

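The moves were refused because every row needs all five fields, so this picture only shows the start pose over the grey bin. I'll send them again in full.

move_arm([
  {"gripper": 100, "x": -1.8, "y": -5.1, "z": 1.4, "roll": 0},
  {"gripper": 100, "x": -1.8, "y": -5.1, "z": 1.4, "roll": 0},
  {"gripper": 100, "x": -1.8, "y": -5.1, "z": 1.4, "roll": 0},
  {"gripper": 100, "x": -1.8, "y": -5.1, "z": 1.4, "roll": 0},
  {"gripper": 100, "x": -1.8, "y": -5.1, "z": 1.4, "roll": 0},
])

```text
time_s: 0.88
eef_pos: [0.4289, -0.3411, 0.3344]
eef_rot: [0.0, 0.837, -0.548, 0.0]
wrist_force: [0.2, -0.6, 0.0]
opening: 1.001
```

move_arm([
  {"gripper": 100, "x": -1.8, "y": -5.1, "z": 1.4, "roll": 0},
  {"gripper": 100, "x": 0, "y": 0, "z": 0, "roll": -10.5},
  {"gripper": 100, "x": 0, "y": 0, "z": 0, "roll": -10.5},
  {"gripper": 100, "x": 0, "y": 0, "z": 0, "roll": -10.5},
  {"gripper": 100, "x": 0, "y": 0, "z": 0, "roll": -10.5},
])

```text
time_s: 1.5
eef_pos: [0.4674, -0.3054, 0.3206]
eef_rot: [-0.0, 0.978, -0.208, -0.0]
wrist_force: [-0.1, 0.5, 0.5]
opening: 0.999
```

move_arm([
  {"gripper": 100, "x": 0, "y": 0, "z": 0, "roll": -10.5},
  {"gripper": 100, "x": 0, "y": 0, "z": 0, "roll": -10.5},
  {"gripper": 100, "x": 0, "y": 0, "z": 0, "roll": -10.5},
  {"gripper": 100, "x": 0, "y": 0, "z": 0, "roll": -10.5},
  {"gripper": 100, "x": 0, "y": 0, "z": 0, "roll": -10.5},
])

```text
time_s: 2.12
eef_pos: [0.4673, -0.3054, 0.3206]
eef_rot: [-0.0, 0.969, 0.246, -0.0]
wrist_force: [0.6, 0.0, 0.2]
opening: 0.997
```

move_arm([
  {"gripper": 100, "x": 0, "y": 0, "z": 0, "roll": -10.5},
  {"gripper": 100, "x": 0, "y": 0, "z": 0, "roll": -10.5},
  {"gripper": 100, "x": 0, "y": 0, "z": 0, "roll": -10.5},
  {"gripper": 100, "x": 0, "y": 0, "z": 0, "roll": 0},
  {"gripper": 100, "x": 0, "y": 0, "z": 0, "roll": 0},
])

```text
time_s: 2.75
eef_pos: [0.4674, -0.3055, 0.3207]
eef_rot: [-0.0, 0.869, 0.495, 0.0]
wrist_force: [0.8, -0.4, -0.0]
opening: 1.001
```

```bash
python3 - <<'E'
from h import *
import pickle
c=grab("wrist"); pickle.dump(c,open("w1.pkl","wb")); save(c,"w1b.png",s=1.25)
o=ctrl.get_obs(); print(o["eef_pos"],c["W"].round(3),o["q"])
t=grab("top"); pickle.dump(t,open("t1.pkl","wb"))
E
```

```text
[ 0.46732392 -0.30546726  0.32061298] [[ 0.509 -0.831 -0.226  0.41 ]
 [ 0.861  0.491  0.132 -0.272]
 [ 0.001 -0.262  0.965  0.29 ]
 [ 0.     0.     0.     1.   ]] [-7.91533484e-01  2.34179308e-01  1.72400215e+00  2.87852957e-06
  1.18358273e+00 -1.82869346e+00]
```

View pics/w1b.png

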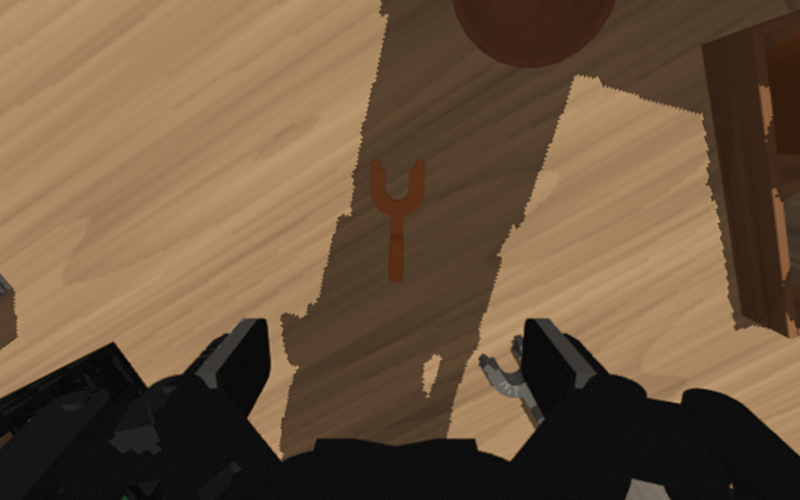

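The wrist view shows the clip aligned with the tool. In display pixels the tab spans (396,237)–(396,282) and the closed end of the slot is at (398,200); the grey clip is near (510,372). Now the numbers.

```bash
cat > m2.py <<'E'
from h import *
import pickle
def omask(c):
    h=cv2.cvtColor(c["img"],cv2.COLOR_RGB2HSV); m=cv2.inRange(h,(3,190,70),(16,255,255))
    k,l,st,ce=cv2.connectedComponentsWithStats(m); return l,st,ce
def clip(c):
    l,st,ce=omask(c)
    i=[j for j in range(1,len(st)) if 150<st[j,4]<6000 and st[j,0]>200 and st[j,0]+st[j,2]<460]
    return l,st,i
if __name__=="__main__":
    c=pickle.load(open("w1.pkl","rb")); l,st,ii=clip(c)
    for i in ii:
        print(st[i])
        m=l==i; ys=np.where(m.any(1))[0]
        for y in ys[::3]:
            x=np.where(m[y])[0]; print(y,x.min(),x.max(),len(x),c["img"][y,int(np.median(x))],end=" | ")
    o=ctrl.get_obs()
    print("\ngrey",onz(c,(408,297),.018).round(3))
    for n,uv,z in(("tabfar",(316.8,225.5),.034),("tabnear",(317,190),.034),("closed",(318,160),.012),("tinetips",(319,128),.012)): print(n,onz(c,uv,z).round(4))
E
python3 m2.py
```

```text
[312 180  10  45 275]
180 314 320 2 [88 45 20] | 183 314 321 3 [88 46 22] | 186 313 320 6 [85 44 21] | 189 312 321 10 [78 41 19] | 192 313 321 8 [82 42 21] | 195 313 319 5 [88 45 22] | 198 312 320 5 [88 45 22] | 201 312 321 5 [88 46 22] | 204 312 319 3 [87 45 22] | 207 312 321 6 [89 46 23] | 210 312 321 9 [88 45 22] | 213 312 321 9 [87 45 21] | 216 312 321 7 [87 45 20] | 219 312 320 6 [88 45 21] | 222 312 320 7 [87 45 22] | 
grey [ 0.592 -0.283  0.018]
tabfar [ 0.4863 -0.3165  0.034 ]
tabnear [ 0.4613 -0.3016  0.034 ]
closed [ 0.4442 -0.2905  0.012 ]
tinetips [ 0.4224 -0.2767  0.012 ]
```

move_arm([
  {"gripper": 60, "x": 0, "y": 0.7, "z": 2.5, "roll": 0},
  {"gripper": 60, "x": 0, "y": 0, "z": 2.5, "roll": 0},
  {"gripper": 60, "x": 0, "y": 0, "z": 0, "roll": 0},
])

```text
time_s: 3.22
eef_pos: [0.4727, -0.3083, 0.2687]
eef_rot: [-0.002, 0.868, 0.496, -0.001]
wrist_force: [0.3, 0.3, 0.7]
opening: 0.599
```

```bash
python3 - <<'E'
from h import *
import pickle
c=grab("wrist"); pickle.dump(c,open("w2.pkl","wb")); save(c,"w2.png")
c1=pickle.load(open("w1.pkl","rb"))
h=cv2.cvtColor(c["img"],cv2.COLOR_RGB2HSV); m=cv2.inRange(h,(3,180,60),(16,255,255)); m[:,:200]=0;m[:,440:]=0
ys=np.where(m.any(1))[0]
for y in ys[::4]:
    x=np.where(m[y])[0]; print(y,x.min(),x.max(),len(x),end=" | ")
o=ctrl.get_obs(); print(o["eef_pos"])
for X in ([.4863,-.3165,.034],[.4613,-.3016,.034],[.4442,-.2905,.012],[.4738,-.309,.034]): print(proj(c,X).round(1))
E
```

```text
123 297 298 2 | 127 291 344 14 | 131 292 343 19 | 135 291 343 23 | 139 291 343 27 | 143 291 343 28 | 147 292 343 23 | 151 291 343 26 | 155 291 343 28 | 159 292 342 33 | 163 294 341 47 | 167 296 338 42 | 171 299 335 37 | 175 304 330 26 | 179 311 322 12 | 183 311 322 12 | 187 311 321 11 | 191 311 321 11 | 195 311 321 11 | 199 311 321 11 | 203 310 322 13 | 207 310 322 13 | 211 310 322 13 | 215 310 322 13 | 219 310 322 13 | 223 309 322 14 | 227 310 321 12 | 231 309 321 13 | 235 310 321 12 | 239 310 321 12 | 243 312 320 9 | [ 0.47317885 -0.30881181  0.27016597]
[316.2 244.3]
[316.5 200.8]
[317.8 163.4]
[316.4 222.9]
```

View pics/w2.png

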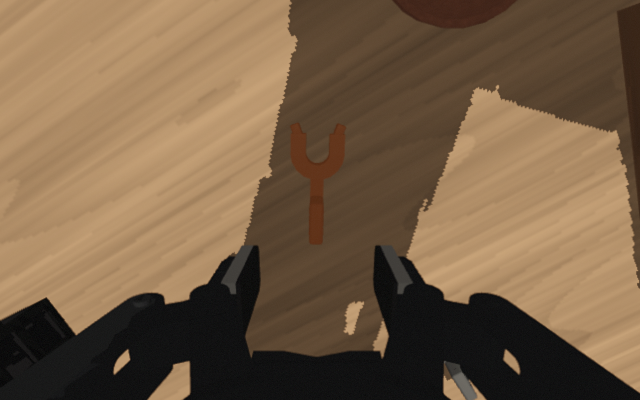

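The prediction matches (tab end at row 244), so the heights agree. Jaws at columns 258 and 375 are centred on the tab at 316. Descending to pinch.

move_arm([
  {"gripper": 60, "x": 0, "y": 0, "z": 3.5, "roll": 0},
  {"gripper": 60, "x": 0, "y": 0, "z": 3.5, "roll": 0},
  {"gripper": 60, "x": 0, "y": 0, "z": 2.2, "roll": 0},
  {"gripper": 60, "x": 0, "y": 0, "z": 0, "roll": 0},
  {"gripper": 0, "x": 0, "y": 0, "z": 0, "roll": 0},
])

```text
time_s: 3.9
eef_pos: [0.4741, -0.3097, 0.1804]
eef_rot: [0.001, 0.868, 0.497, 0.0]
wrist_force: [0.2, -0.1, -0.3]
opening: 0.397
```

move_arm([
  {"gripper": 0, "x": 0, "y": 0, "z": 0, "roll": 0},
  {"gripper": 0, "x": 0, "y": 0, "z": 0, "roll": 0},
  {"gripper": 0, "x": 0, "y": 0, "z": 0, "roll": 0},
  {"gripper": 0, "x": 0, "y": 0, "z": 0, "roll": 0},
  {"gripper": 0, "x": 0, "y": 0, "z": 0, "roll": 0},
])

```text
time_s: 4.53
eef_pos: [0.4741, -0.3097, 0.1804]
eef_rot: [0.001, 0.868, 0.497, 0.0]
wrist_force: [-0.8, -0.1, 6.7]
opening: 0.091
```

Gripped: opening 0.091, about 8 mm. I'll lift, roll by +68°, and compute the dispenser and mug from the first pictures.

move_arm([
  {"gripper": 0, "x": 0, "y": 0, "z": -4, "roll": 0},
  {"gripper": 0, "x": 0, "y": 0, "z": -4.5, "roll": 0},
  {"gripper": 0, "x": 0, "y": 0, "z": -4.5, "roll": 0},
  {"gripper": 0, "x": 0, "y": 0, "z": -4, "roll": 0},
  {"gripper": 0, "x": 0, "y": 0, "z": 0, "roll": 9.7},
])

```text
time_s: 5.15
eef_pos: [0.4743, -0.3098, 0.3536]
eef_rot: [0.004, 0.907, 0.42, 0.001]
wrist_force: [0.4, 0.3, -1.4]
opening: 0.096
```

move_arm([
  {"gripper": 0, "x": 0, "y": 0, "z": 0, "roll": 9.7},
  {"gripper": 0, "x": 0, "y": 0, "z": 0, "roll": 9.7},
  {"gripper": 0, "x": 0, "y": 0, "z": 0, "roll": 9.7},
  {"gripper": 0, "x": 0, "y": 0, "z": 0, "roll": 9.7},
  {"gripper": 0, "x": 0, "y": 0, "z": 0, "roll": 9.7},
])

```text
time_s: 5.78
eef_pos: [0.4733, -0.3089, 0.349]
eef_rot: [0.0, 1.0, 0.009, 0.0]
wrist_force: [0.5, -0.5, 0.4]
opening: 0.092
```

move_arm([
  {"gripper": 0, "x": 0, "y": 0, "z": 0, "roll": 9.7},
  {"gripper": 0, "x": 0, "y": 0, "z": 0, "roll": 0},
])

```text
time_s: 6.02
eef_pos: [0.4733, -0.3089, 0.349]
eef_rot: [0.0, 0.997, -0.072, 0.0]
wrist_force: [0.7, 0.5, -0.7]
opening: 0.094
```

```bash
python3 - <<'E'
from h import *
import pickle
cs=pickle.load(open("c0.pkl","rb")); t,s=cs["top"],cs["side"]
g=cv2.cvtColor(t["img"],cv2.COLOR_RGB2HSV)
# top view
def comp(c,m,x0,y0,x1,y1,mn=20):
    mm=np.zeros_like(m); mm[y0:y1,x0:x1]=m[y0:y1,x0:x1]
    k,l,st,ce=cv2.connectedComponentsWithStats(mm)
    for i in range(1,k):
        if st[i,4]>mn:
            cn=cv2.findContours((l==i).astype(np.uint8),0,2)[0][0]
            print(st[i],ce[i].round(1),np.array(cv2.minEnclosingCircle(cn)[0]).round(1),cv2.minEnclosingCircle(cn)[1])
for c,n,bx in((t,"top",(300,165,365,230)),(s,"side",(270,180,370,280))):
    gray=cv2.cvtColor(c["img"],cv2.COLOR_RGB2GRAY); hs=cv2.cvtColor(c["img"],cv2.COLOR_RGB2HSV)
    print(n,"dark"); comp(c,((gray<60)).astype(np.uint8),*bx)
    print("greyring"); comp(c,((hs[...,1]<70)&(gray>70)).astype(np.uint8),*bx)
print("mug");
for c,bx in((t,(215,200,265,245)),(s,(270,140,320,195))):
    hs=cv2.cvtColor(c["img"],cv2.COLOR_RGB2HSV); comp(c,((hs[...,1]<90)&(hs[...,2]>60)).astype(np.uint8),*bx)
print("head",onz(t,(341,211.6),.192),"spout",onz(t,(308,205.8),.17),"ring",onz(t,(341.2,213),.138),"jar",onz(t,(346,182.5),.125))
print("mugtop",onz(t,(246,224),.095),"handle",onz(t,(224,223.6),.08))
o=ctrl.get_obs(); print(o["eef_pos"],o["eef_rot"],o["opening"],o["q"])
E
```

```text
top dark
[307 170  52  50 928] [342.7 193.7] [332.7 191.5] 29.565465927124023
[326 214  23  16  84] [335.8 224.2] [337.5 221.5] 12.90358829498291
greyring
[330 208  22  16 103] [340.7 217.4] [340.6 212.4] 10.696573257446289
side dark
[294 187  18  48 428] [303.1 217.8] [305.  210.5] 24.253965377807617
[326 229  30  26 619] [340.8 241.6] [340.7 242. ] 14.842351913452148
[285 240  33  26 490] [303.6 254.6] [300.7 250.4] 18.451488494873047
greyring
[289 220  16  19  70] [294.3 231.8] [298.8 229.1] 10.29778003692627
mug
[244 212  14  25 177] [250.9 222.2] [247. 224.] 12.369417190551758
[223 222  10   4  32] [227.7 223.1] [227.5 223.5] 4.743516445159912
head [ 0.51021433 -0.03520944  0.192     ] spout [0.53131345 0.05763153 0.17      ] ring [ 0.5111289  -0.03983285  0.138     ] jar [ 0.60435625 -0.05845514  0.125     ]
mugtop [0.4884369  0.24781762 0.095     ] handle [0.49238071 0.31765577 0.08      ]
[ 0.47334496 -0.30893458  0.34898393] [ 1.00658972e-04  9.97427608e-01 -7.16808102e-02  1.34131579e-04] 0.0938364351708519 [-7.88197199e-01  2.14884597e-01  1.68467293e+00  2.57317759e-05
  1.24170061e+00 -6.44720836e-01]
```

move_arm([
  {"gripper": 0, "x": 0, "y": 0, "z": 0, "roll": 4.5},
  {"gripper": 0, "x": -0.6, "y": -4, "z": 0, "roll": 0},
  {"gripper": 0, "x": -0.6, "y": -4, "z": 0, "roll": 0},
  {"gripper": 0, "x": -0.6, "y": -4, "z": 0, "roll": 0},
  {"gripper": 0, "x": -0.6, "y": -4, "z": 0, "roll": 0},
])

```text
time_s: 6.65
eef_pos: [0.4854, -0.1464, 0.349]
eef_rot: [0.0, 0.994, -0.11, 0.0]
wrist_force: [-0.3, 0.1, -0.4]
opening: 0.096
```

move_arm([
  {"gripper": 0, "x": 0, "y": 0, "z": 0.8, "roll": 0},
  {"gripper": 0, "x": 0, "y": 0, "z": 0.8, "roll": 0},
  {"gripper": 0, "x": 0, "y": 0, "z": 0, "roll": 0},
])

```text
time_s: 7.02
eef_pos: [0.4851, -0.1484, 0.3318]
eef_rot: [-0.0, 0.994, -0.112, -0.001]
wrist_force: [-0.2, 0.4, 0.4]
opening: 0.095
```

```bash
python3 - <<'E'
from h import *
import pickle
c=grab("wrist"); t=grab("top"); s=grab("side"); pickle.dump((c,t,s),open("w3.pkl","wb"))
print(ctrl.get_obs()["eef_pos"],c["W"][:3,3])
I=np.zeros((600,800,3),np.uint8)
I[:400,:640]=c["img"]
I[400:]=0
I[400:600,:240]=cv2.resize(t["img"][180:240,295:367],(240,200),interpolation=2)
I[400:600,250:450]=cv2.resize(s["img"][180:260,260:340],(200,200),interpolation=2)
cv2.imwrite("pics/w3.png",I[:,:,::-1])
E
```

```text
[ 0.48546261 -0.14855352  0.33270675] [ 0.49961582 -0.08456869  0.30152622]
```

View pics/w3.png

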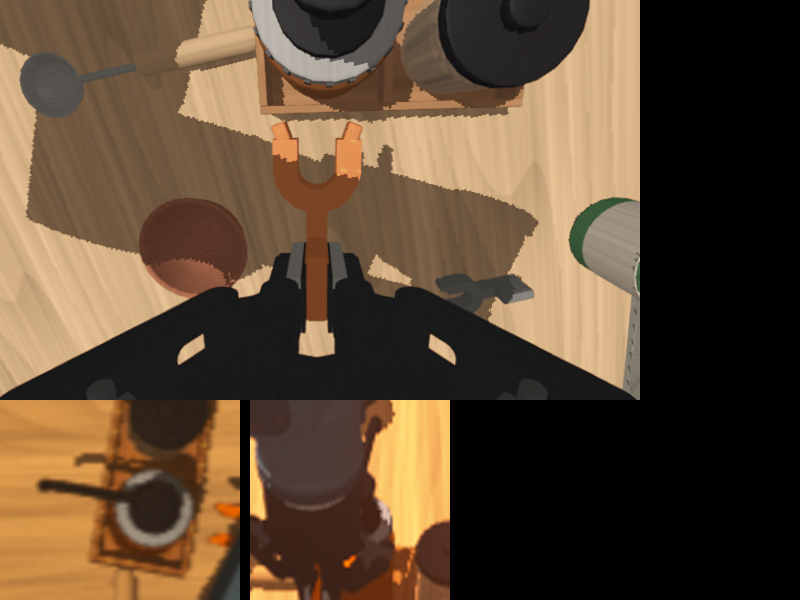

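The wrist view shows the steel lid spanning columns 250–406 with its lowest point near (330,84), and the fork's slot centred near column 317. I'll fit the lid circle at z = 0.138 and the slot at the clip's height.

```bash
python3 - <<'E'
from h import *
import pickle
from scipy.optimize import least_squares
c,t,s=pickle.load(open("w3.pkl","rb"))
hs=cv2.cvtColor(c["img"],cv2.COLOR_RGB2HSV); m=((hs[...,1]<45)&(hs[...,2]>110)).astype(np.uint8); m[95:]=0;m[:,:235]=0;m[:,415:]=0
m=cv2.morphologyEx(m,cv2.MORPH_OPEN,np.ones((3,3)))
k,l,st,ce=cv2.connectedComponentsWithStats(m); i=1+st[1:,4].argmax(); print(st[i])
l=l==i; P=[]; N=[]
for y in range(5,60,3):
    x=np.where(l[y])[0]; P+= [(x.min(),y),(x.max()+1,y)]
for x in range(285,375,5):
    y=np.where(l[:,x])[0]; P.append((x,y.max()+1)); N.append((x,y.min()))
def fit(P,z,R=None):
    W=np.array([onz(c,p,z)[:2] for p in P])
    f=lambda q:np.hypot(W[:,0]-q[0],W[:,1]-q[1])-(q[2] if R is None else R)
    r=least_squares(f,[.51,-.04,.034],loss="soft_l1",f_scale=.001); return r.x.round(4),np.abs(r.fun).mean().round(4)
print("lid free",fit(P,.138),"R34",fit(P,.138,.034))
o=ctrl.get_obs(); q=o["eef_rot"]; M=R.from_quat([q[1],q[2],q[3],q[0]]).as_matrix()
zt=o["eef_pos"][2]-.1804+.012
h=cv2.inRange(hs,(3,120,60),(20,255,255)); 
for y in (150,160,170,180):
    x=np.where(h[y,265:370])[0]+265; print(y,x.min(),x.max(),end=" | ")
    g=np.where(np.diff(x)>8)[0]; 
    if len(g): print("slot",x[g[0]],x[g[0]+1], onz(c,((x[g[0]]+x[g[0]+1])/2,y),zt).round(4))
print("closed end",onz(c,(317,185),zt)); 
print("tool x,y",M[:,0].round(4),M[:,1].round(4),o["eef_pos"])
S=np.array(fit(P,.138)[0][:2]); d=S-o["eef_pos"][:2]; print("stem rel TCP in tool: x,y",d@M[:2,0],d@M[:2,1])
E
```

```text
[ 251    0  118   82 2999]Traceback (most recent call last):
  File "<stdin>", line 12, in <module>
    return umr_maximum(a, axis, None, out, keepdims, initial, where)
ValueError: zero-size array to reduction operation maximum which has no identity
```

```bash
cat > fit.py <<'E'
from h import *
import pickle
from scipy.optimize import least_squares
c,t,s=pickle.load(open("w3.pkl","rb"))
hs=cv2.cvtColor(c["img"],cv2.COLOR_RGB2HSV); m=((hs[...,1]<60)&(hs[...,2]>70)).astype(np.uint8); m[95:]=0;m[:,:235]=0;m[:,415:]=0
m=cv2.morphologyEx(m,cv2.MORPH_OPEN,np.ones((3,3)))
k,l,st,ce=cv2.connectedComponentsWithStats(m); i=1+st[1:,4].argmax(); print(st[i])
l=l==i; P=[]
for y in range(5,55,3):
    x=np.where(l[y])[0]; P+= [(x.min(),y)]
    if x.max()>360: P+=[(x.max()+1,y)]
for x in range(285,390,5):
    y=np.where(l[:,x])[0]
    if len(y): P.append((x,y.max()+1))
print([(int(a),int(b)) for a,b in P][::2])
def fit(P,z,R=None):
    W=np.array([onz(c,p,z)[:2] for p in P])
    f=lambda q:np.hypot(W[:,0]-q[0],W[:,1]-q[1])-(q[2] if R is None else R)
    r=least_squares(f,[.51,-.04,.034],loss="soft_l1",f_scale=.001); return r.x.round(4),np.abs(r.fun).mean().round(4)
print("lid free",fit(P,.138),"R34",fit(P,.138,.034))
o=ctrl.get_obs(); q=o["eef_rot"]; M=R.from_quat([q[1],q[2],q[3],q[0]]).as_matrix()
zt=o["eef_pos"][2]-.1804+.012
h=cv2.inRange(hs,(3,120,60),(20,255,255)); 
for y in (142,150,160,170):
    x=np.where(h[y,265:370])[0]+265; print(y,x.min(),x.max(), onz(c,((x.min()+x.max())/2,y),zt).round(4))
C=onz(c,(317,185),zt)
print("tool x,y",M[:,0].round(4),M[:,1].round(4),o["eef_pos"])
for S in (fit(P,.138)[0][:2],fit(P,.138,.034)[0][:2]):
    d=S-o["eef_pos"][:2]; e=S-C[:2]; print("stem rel TCP, rel slot end",d@M[:2,0],d@M[:2,1],e@M[:2,0],e@M[:2,1])
E
python3 fit.py
```

```text
[ 249    0  159   86 5032]
[(249, 5), (251, 8), (252, 11), (253, 14), (253, 17), (254, 20), (255, 23), (256, 26), (254, 29), (255, 32), (259, 35), (260, 38), (262, 41), (264, 44), (266, 47), (266, 50), (267, 53), (285, 73), (295, 77), (305, 82), (315, 82), (325, 84), (335, 84), (345, 81), (355, 80), (365, 72), (375, 65), (385, 53)]
lid free (array([ 0.5143, -0.0409,  0.0332]), np.float64(0.0003)) R34 (array([ 0.5145, -0.0399,  0.034 ]), np.float64(0.0005))
142 272 361 [ 0.4969 -0.0958  0.1643]
150 271 361 [ 0.496  -0.0989  0.1643]
160 272 361 [ 0.4953 -0.1028  0.1643]
170 272 361 [ 0.4944 -0.1069  0.1643]
tool x,y [ 0.9749 -0.2224  0.    ] [-2.224e-01 -9.749e-01  1.000e-04] [ 0.48546261 -0.14855352  0.33270675]
stem rel TCP, rel slot end 0.004170030710137728 -0.11137094306226922 0.004479438999519754 -0.0749968228890447
stem rel TCP, rel slot end 0.0041425943318727405 -0.11239037782655434 0.004452002621254766 -0.07601625765332982
```

The lid centre is at about (0.514,-0.0405), which puts the stem 4.3 mm to tool +x and about 68 mm ahead of home. I'll shift sideways, go half way, and check again.

move_arm([
  {"gripper": 0, "x": 0.4, "y": 0, "z": 0, "roll": 0},
  {"gripper": 0, "x": 0, "y": -1.7, "z": 0, "roll": 0},
  {"gripper": 0, "x": 0, "y": -1.3, "z": 0, "roll": 0},
  {"gripper": 0, "x": 0, "y": 0, "z": 0, "roll": 0},
  {"gripper": 0, "x": 0, "y": 0, "z": 0, "roll": 0},
])

```text
time_s: 7.8
eef_pos: [0.4961, -0.119, 0.3327]
eef_rot: [0.0, 0.994, -0.111, 0.0]
wrist_force: [0.4, 0.3, 0.3]
opening: 0.096
```

```bash
python3 - <<'E'
from h import *
import pickle
c=grab("wrist"); t=grab("top"); s=grab("side"); pickle.dump((c,t,s),open("w4.pkl","wb"))
print(ctrl.get_obs()["eef_pos"],c["W"][:3,3].round(4), proj(c,(.514,-.0405,.146)).round(0))
I=np.zeros((600,800,3),np.uint8)
I[:375,:600]=cv2.resize(c["img"][0:250,120:520],(600,375),interpolation=2)
I[375:600,:270]=cv2.resize(t["img"][180:240,295:367],(270,225),interpolation=2)
I[375:600,300:525]=cv2.resize(s["img"][180:260,260:340],(225,225),interpolation=2)
cv2.imwrite("pics/w4.png",I[:,:,::-1])
E
```

```text
[ 0.49597344 -0.11948112  0.33271568] [ 0.5105 -0.0551  0.3024] [317.  76.]
```

View pics/w4.png

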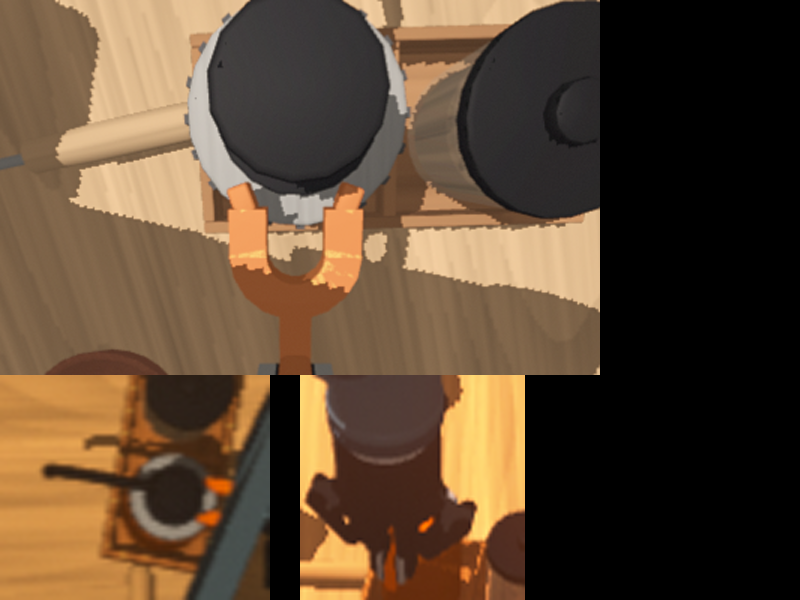

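Head and lid are both centred at crop column 298 and the slot at 295.5, so the slot is only about 0.7 mm off. It sits at a height between collar and head. Sliding in.

move_arm([
  {"gripper": 0, "x": 0.06, "y": -0.8, "z": 0, "roll": 0},
  {"gripper": 0, "x": 0, "y": -0.9, "z": 0, "roll": 0},
  {"gripper": 0, "x": 0, "y": -0.9, "z": 0, "roll": 0},
  {"gripper": 0, "x": 0, "y": 0, "z": 0, "roll": 0},
])

```text
time_s: 8.45
eef_pos: [0.5025, -0.0933, 0.3327]
eef_rot: [-0.0, 0.994, -0.111, -0.0]
wrist_force: [-0.2, 0.2, 1.0]
opening: 0.091
```

move_arm([
  {"gripper": 0, "x": 0, "y": -0.6, "z": 0, "roll": 0},
  {"gripper": 0, "x": 0, "y": -0.4, "z": 0, "roll": 0},
  {"gripper": 0, "x": 0, "y": 0, "z": 0, "roll": 0},
])

```text
time_s: 8.82
eef_pos: [0.5046, -0.0841, 0.3327]
eef_rot: [-0.0, 0.994, -0.111, -0.0]
wrist_force: [0.2, -0.2, -0.7]
opening: 0.091
```

```bash
python3 - <<'E'
from h import *
import pickle
c=grab("wrist"); t=grab("top"); s=grab("side"); pickle.dump((c,t,s),open("w5.pkl","wb"))
o=ctrl.get_obs(); print(o["eef_pos"],o["wrist_force"])
# fit head circle / lid circle
from scipy.optimize import least_squares
g=cv2.cvtColor(c["img"],cv2.COLOR_RGB2GRAY)
hs=cv2.cvtColor(c["img"],cv2.COLOR_RGB2HSV)
q=o["eef_rot"]; M=R.from_quat([q[1],q[2],q[3],q[0]]).as_matrix()
h=cv2.inRange(hs,(3,120,60),(20,255,255))
for y in range(120,260,8):
    x=np.where(h[y,260:380])[0]+260
    print(y,(x.min(),x.max(),len(x)) if len(x) else None,end=" | ")
cv2.imwrite("pics/w5.png",c["img"][:,:,::-1])
E
```

```text
[ 0.50455826 -0.08442238  0.33267958] [ 4.81450358e-02 -1.74219968e-04 -5.66740390e-01]
120 (np.int64(379), np.int64(379), 1) | 128 (np.int64(272), np.int64(361), 24) | 136 (np.int64(274), np.int64(359), 2) | 144 None | 152 None | 160 None | 168 None | 176 None | 184 (np.int64(378), np.int64(379), 2) | 192 (np.int64(260), np.int64(379), 5) | 200 None | 208 None | 216 None | 224 None | 232 (np.int64(306), np.int64(327), 22) | 240 (np.int64(306), np.int64(327), 22) | 248 (np.int64(305), np.int64(327), 23) | 256 (np.int64(305), np.int64(328), 24) |
```

move_arm([
  {"gripper": 0, "x": 0, "y": -0.25, "z": 0, "roll": 0},
  {"gripper": 0, "x": 0, "y": 0, "z": 0, "roll": 0},
])

```text
time_s: 9.22
eef_pos: [0.5051, -0.0819, 0.3327]
eef_rot: [-0.0, 0.994, -0.111, -0.0]
wrist_force: [-0.5, 0.2, -0.2]
opening: 0.095
```

move_arm([
  {"gripper": 0, "x": 0, "y": -0.1, "z": 0, "roll": 0},
  {"gripper": 0, "x": 0, "y": 0, "z": 0, "roll": 0},
])

```text
time_s: 9.48
eef_pos: [0.5054, -0.0809, 0.3327]
eef_rot: [0.0, 0.994, -0.111, 0.0]
wrist_force: [0.1, 0.9, 0.3]
opening: 0.087
```

move_arm([
  {"gripper": 0, "x": 0, "y": -0.1, "z": 0, "roll": 0},
  {"gripper": 0, "x": 0, "y": 0, "z": 0, "roll": 0},
])

```text
time_s: 9.72
eef_pos: [0.5056, -0.0799, 0.3327]
eef_rot: [-0.0, 0.994, -0.111, -0.0]
wrist_force: [0.6, 0.1, 0.2]
opening: 0.089
```

move_arm([
  {"gripper": 0, "x": 0, "y": -0.1, "z": 0, "roll": 0},
  {"gripper": 0, "x": 0, "y": 0, "z": 0, "roll": 0},
])

```text
time_s: 9.98
eef_pos: [0.5058, -0.079, 0.3327]
eef_rot: [0.0, 0.994, -0.111, 0.0]
wrist_force: [-1.2, -1.0, 0.3]
opening: 0.096
```

move_arm([
  {"gripper": 0, "x": 0, "y": -0.1, "z": 0, "roll": 0},
  {"gripper": 0, "x": 0, "y": 0, "z": 0, "roll": 0},
])

```text
time_s: 10.22
eef_pos: [0.5059, -0.0786, 0.3328]
eef_rot: [0.001, 0.994, -0.112, -0.0]
wrist_force: [-1.2, -4.6, 0.4]
opening: 0.092
```

The closed end meets the stem with a reaction of -4.6 N. I'll back off about 1 mm and lower onto the collar.

move_arm([
  {"gripper": 0, "x": 0, "y": 0.15, "z": 0, "roll": 0},
  {"gripper": 0, "x": 0, "y": 0, "z": 0.3, "roll": 0},
  {"gripper": 0, "x": 0, "y": 0, "z": 0.2, "roll": 0},
  {"gripper": 0, "x": 0, "y": 0, "z": 0, "roll": 0},
])

```text
time_s: 10.72
eef_pos: [0.5056, -0.0793, 0.3273]
eef_rot: [-0.0, 0.994, -0.111, -0.0]
wrist_force: [0.0, 0.6, 0.7]
opening: 0.093
```

move_arm([
  {"gripper": 0, "x": 0, "y": 0, "z": 0.1, "roll": 0},
  {"gripper": 0, "x": 0, "y": 0, "z": 0, "roll": 0},
])

```text
time_s: 10.98
eef_pos: [0.5057, -0.0794, 0.3266]
eef_rot: [-0.0, 0.994, -0.111, -0.0]
wrist_force: [-0.5, 0.5, 0.6]
opening: 0.088
```

move_arm([
  {"gripper": 0, "x": 0, "y": 0, "z": 0.1, "roll": 0},
  {"gripper": 0, "x": 0, "y": 0, "z": 0, "roll": 0},
])

```text
time_s: 11.22
eef_pos: [0.5058, -0.0795, 0.3263]
eef_rot: [0.0, 0.994, -0.111, 0.0]
wrist_force: [-1.5, 0.9, 5.3]
opening: 0.095
```

It lands on the collar at +5 N with TCP z at 0.326, as predicted. Release and rise.

move_arm([
  {"gripper": 30, "x": 0, "y": 0, "z": 0, "roll": 0},
  {"gripper": 50, "x": 0, "y": 0, "z": 0, "roll": 0},
  {"gripper": 50, "x": 0, "y": 0, "z": -2, "roll": 0},
  {"gripper": 50, "x": 0, "y": 0, "z": -4, "roll": 0},
  {"gripper": 50, "x": 0, "y": 1, "z": -5, "roll": 0},
])

```text
time_s: 11.85
eef_pos: [0.5031, -0.0888, 0.4356]
eef_rot: [-0.001, 0.994, -0.111, -0.001]
wrist_force: [0.4, -0.6, -0.3]
opening: 0.501
```

move_arm([
  {"gripper": 100, "x": 0, "y": 5, "z": 0, "roll": 0},
  {"gripper": 100, "x": 0, "y": 0, "z": 0, "roll": 0},
])

```text
time_s: 12.1
eef_pos: [0.492, -0.1402, 0.4362]
eef_rot: [0.001, 0.994, -0.113, 0.001]
wrist_force: [-0.2, 0.7, 0.5]
opening: 0.903
```

```bash
python3 - <<'E'
from h import *
import pickle
c=grab("wrist"); t=grab("top"); s=grab("side"); pickle.dump((c,t,s),open("w6.pkl","wb"))
o=ctrl.get_obs(); print(o["eef_pos"],o["wrist_force"])
p=proj(c,(.514,-.0405,.15)); print(p)
I=np.zeros((600,800,3),np.uint8)
I[:375,:600]=cv2.resize(c["img"][0:250,120:520],(600,375),interpolation=2)
I[375:600,:270]=cv2.resize(t["img"][180:240,295:367],(270,225),interpolation=2)
I[375:600,300:525]=cv2.resize(s["img"][180:260,260:340],(225,225),interpolation=2)
cv2.imwrite("pics/w6.png",I[:,:,::-1])
E
```

```text
[ 0.49226448 -0.13769437  0.43506905] [-0.20569451  0.16375607  0.186465  ]
[314.39985317  57.91412163]
```

View pics/w6.png

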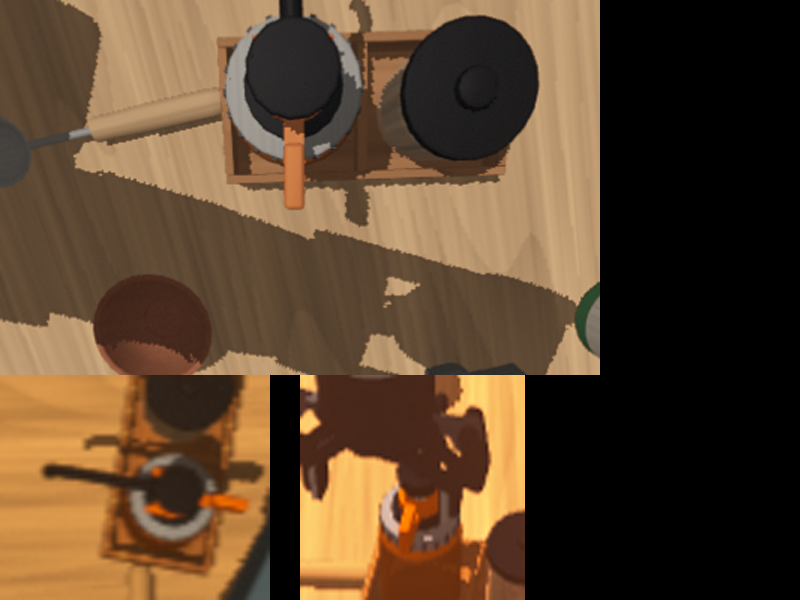

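The clip sits on the stem: tab at crop (294,180), in line with the head at (294,67) and the spout. The top and side crops agree. Next the mug: swing over high up with jaws along world x.

move_arm([
  {"gripper": 100, "x": 0, "y": 0, "z": 0, "roll": -6.4},
  {"gripper": 100, "x": 0, "y": 0, "z": 0, "roll": -6.4},
  {"gripper": 100, "x": 0, "y": -5.9, "z": 0, "roll": 0},
  {"gripper": 100, "x": 0, "y": -5.9, "z": 0, "roll": 0},
  {"gripper": 100, "x": 0, "y": -5.9, "z": 0, "roll": 0},
])

```text
time_s: 12.88
eef_pos: [0.4919, 0.0416, 0.4352]
eef_rot: [-0.0, 1.0, 0.0, -0.0]
wrist_force: [0.9, 0.2, 0.9]
opening: 1.0
```

move_arm([
  {"gripper": 100, "x": 0, "y": -5.9, "z": 0, "roll": 0},
  {"gripper": 100, "x": 0, "y": -5.9, "z": 0, "roll": 0},
  {"gripper": 100, "x": 0, "y": -5.9, "z": 0, "roll": 0},
  {"gripper": 100, "x": 0, "y": -5.9, "z": 2, "roll": 0},
  {"gripper": 100, "x": 0, "y": 0, "z": 2, "roll": 0},
])

```text
time_s: 13.5
eef_pos: [0.4908, 0.2799, 0.3946]
eef_rot: [-0.001, 1.0, 0.003, -0.0]
wrist_force: [0.1, -0.7, -0.1]
opening: 0.998
```

move_arm([
  {"gripper": 100, "x": 0, "y": 0, "z": 0, "roll": 0},
  {"gripper": 100, "x": 0, "y": 0, "z": 0, "roll": 0},
])

```text
time_s: 13.75
eef_pos: [0.4924, 0.2751, 0.3961]
eef_rot: [-0.0, 1.0, -0.0, 0.0]
wrist_force: [-1.3, -0.2, 1.8]
opening: 1.003
```

```bash
python3 - <<'E'
from h import *
import pickle
c=grab("wrist"); t=grab("top"); s=grab("side"); pickle.dump((c,t,s),open("w7.pkl","wb"))
o=ctrl.get_obs(); print(o["eef_pos"],o["eef_rot"].round(4))
I=np.zeros((600,800,3),np.uint8)
I[:400,:640]=c["img"]
I[400:600,:240]=cv2.resize(t["img"][180:240,210:282],(240,200),interpolation=2)
I[400:600,250:450]=cv2.resize(s["img"][130:210,255:335],(200,200),interpolation=2)
cv2.imwrite("pics/w7.png",I[:,:,::-1])
E
```

```text
[0.49283387 0.2745333  0.39685453] [-3.e-04  1.e+00 -6.e-04  9.e-04]
```

View pics/w7.png

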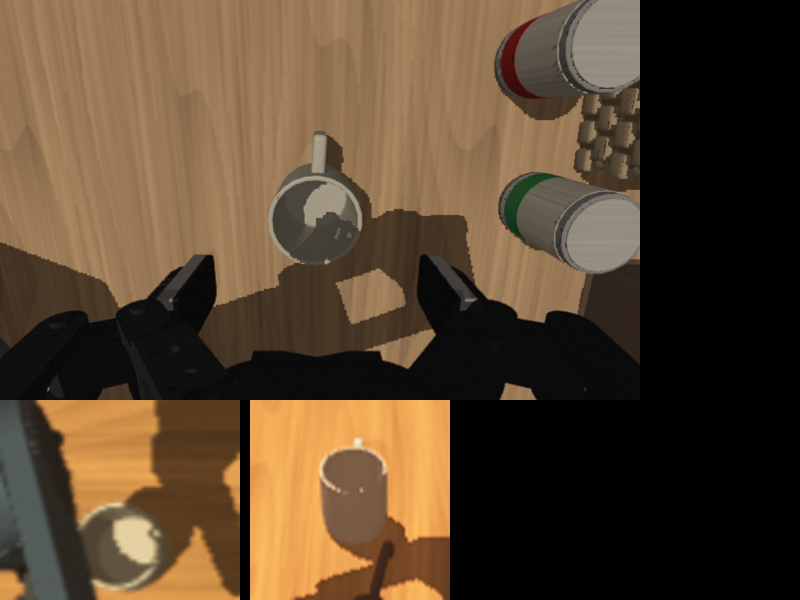

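The wrist view shows the mug rim centred at (315.5,218), columns 269–362, with the handle's top from (318,172) to (320,133).

```bash
cat > mug.py <<'E'
from h import *
import pickle
c,t,s=pickle.load(open("w7.pkl","rb"))
print(c["W"][:3,3])
for z in (.085,.095,.105):
    l=onz(c,(269,218),z);r=onz(c,(362,218),z);a=onz(c,(316,172),z);b=onz(c,(316,264.5),z); print(z,"diam",np.linalg.norm(l-r),np.linalg.norm(a-b),"ctr",((l+r)/2)[0].round(4),((a+b)/2)[1].round(4))
for uv in ((320,133),(318.5,150),(318,170)): print("handle",onz(c,uv,.08).round(4))
for uv,n in (((562,233),'greentin'),):print(n,onz(c,(613,233),.104))
# side/top triangulation of rim centre: side rim centre crop (353,470)->px
us=(255+(353-250)*80/200,130+(469-400)*80/200)
ut=(210+123*72/240,180+(545-400)*60/200)
print("tri rim top/side/wrist",tri((t,ut),(s,us)),tri((c,(315.5,218)),(t,ut),(s,us)))
E
python3 mug.py
```

```text
[0.49225796 0.34059595 0.36585282]
0.085 diam 0.08108710011769102 0.08469350191005522 ctr 0.4918 0.2496
0.095 diam 0.07819992598500927 0.08167791882019221 ctr 0.4918 0.2529
0.105 diam 0.07531275185232764 0.07866233573032921 ctr 0.4918 0.2561
handle [0.4955 0.3239 0.08  ]
handle [0.4943 0.3098 0.08  ]
handle [0.4939 0.2928 0.08  ]
greentin [0.73902887 0.24443206 0.104     ]
tri rim top/side/wrist (array([0.49153775, 0.24502416, 0.09705736]), [0.0018032942288989425, 0.001803294228898896]) (array([0.49169786, 0.25013113, 0.0896538 ]), [0.002677334522100524, 0.0043670544196475645, 0.0025429360412600292])
```

move_arm([
  {"gripper": 100, "x": 0.2, "y": -3.6, "z": 0, "roll": 2.5},
  {"gripper": 80, "x": 0, "y": 0, "z": 4, "roll": 0},
  {"gripper": 60, "x": 0, "y": 0, "z": 4, "roll": 0},
  {"gripper": 60, "x": 0, "y": 0, "z": 0, "roll": 0},
  {"gripper": 60, "x": 0, "y": 0, "z": 0, "roll": 0},
])

```text
time_s: 14.52
eef_pos: [0.4953, 0.3109, 0.3177]
eef_rot: [-0.0, 1.0, -0.022, 0.001]
wrist_force: [0.9, -0.6, 0.3]
opening: 0.603
```

```bash
python3 - <<'E'
from h import *
import pickle
c=grab("wrist"); pickle.dump(c,open("w8.pkl","wb"))
o=ctrl.get_obs(); print(o["eef_pos"],o["eef_rot"].round(4))
for X in ((.492,.2525,.095),(.4945,.3105,.08),(.4952,.3245,.08)): print(proj(c,X).round(1))
g=cv2.cvtColor(c["img"],cv2.COLOR_RGB2HSV)
for y in range(150,300,10):
    x=np.where((g[y,240:400,1]<70)&(g[y,240:400,2]>70))[0]+240; print(y,(x.min(),x.max(),len(x)) if len(x) else None,end=" | ")
cv2.imwrite("pics/w8.png",c["img"][:,:,::-1])
E
```

```text
[0.49547972 0.3110132  0.31819662] [-7.000e-04  9.998e-01 -2.220e-02  1.800e-03]
[314.3 311.2]
[314.2 218.5]
[314.3 197.4]
150 None | 160 None | 170 None | 180 None | 190 (np.int64(308), np.int64(321), 14) | 200 (np.int64(307), np.int64(323), 17) | 210 (np.int64(306), np.int64(323), 18) | 220 (np.int64(301), np.int64(323), 23) | 230 (np.int64(284), np.int64(323), 32) | 240 (np.int64(276), np.int64(331), 33) | 250 (np.int64(271), np.int64(334), 14) | 260 (np.int64(267), np.int64(335), 56) | 270 (np.int64(263), np.int64(353), 91) | 280 (np.int64(261), np.int64(363), 74) | 290 (np.int64(259), np.int64(369), 42) |
```

View pics/w8.png

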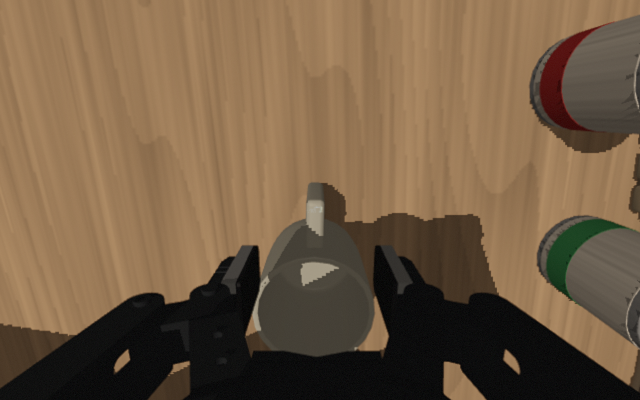

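The handle is at column 315 between the jaws at 258 and 375 (centre 316.5), and its end row matches the prediction. Descending and gripping.

move_arm([
  {"gripper": 60, "x": 0, "y": 0, "z": 4, "roll": 0},
  {"gripper": 60, "x": 0, "y": 0, "z": 3.5, "roll": 0},
  {"gripper": 60, "x": 0, "y": 0, "z": 2.1, "roll": 0},
  {"gripper": 60, "x": 0, "y": 0, "z": 0, "roll": 0},
  {"gripper": 0, "x": 0, "y": 0, "z": 0, "roll": 0},
])

```text
time_s: 15.2
eef_pos: [0.4955, 0.3114, 0.2219]
eef_rot: [-0.001, 1.0, -0.022, 0.002]
wrist_force: [-0.6, -0.7, 1.2]
opening: 0.404
```

move_arm([
  {"gripper": 0, "x": 0, "y": 0, "z": 0, "roll": 0},
  {"gripper": 0, "x": 0, "y": 0, "z": 0, "roll": 0},
  {"gripper": 0, "x": 0, "y": 0, "z": 0, "roll": 0},
  {"gripper": 0, "x": 0, "y": 0, "z": 0, "roll": 0},
  {"gripper": 0, "x": 0, "y": 0, "z": 0, "roll": 0},
])

```text
time_s: 15.82
eef_pos: [0.4951, 0.3113, 0.2215]
eef_rot: [-0.0, 1.0, -0.022, 0.001]
wrist_force: [-1.5, 0.0, 6.0]
opening: 0.13
```

move_arm([
  {"gripper": 0, "x": 0, "y": 0, "z": -0.8, "roll": 0},
  {"gripper": 0, "x": 0, "y": 0, "z": -0.7, "roll": 0},
  {"gripper": 0, "x": 0, "y": 0, "z": 0, "roll": 0},
  {"gripper": 0, "x": 0, "y": 0, "z": 0, "roll": 0},
])

```text
time_s: 16.32
eef_pos: [0.4943, 0.3109, 0.2346]
eef_rot: [0.0, 1.0, -0.022, -0.0]
wrist_force: [-0.4, 0.2, -2.3]
opening: 0.131
```

```bash
python3 - <<'E'
from h import *
import pickle
c=grab("wrist"); pickle.dump(c,open("w9.pkl","wb")); cv2.imwrite("pics/w9.png",c["img"][:,:,::-1])
o=ctrl.get_obs(); print(o["eef_pos"],o["eef_rot"].round(4),o["opening"],o["wrist_force"])
E
```

```text
[0.49423834 0.31092782 0.23437952] [ 1.000e-04  9.998e-01 -2.190e-02 -3.000e-04] 0.13071039588284486 [ 0.09408229  0.31409777 -2.50940283]
```

The mug is lifted (-2.4 N matches its weight). Carrying it toward the spout and stopping 4 cm short.

move_arm([
  {"gripper": 0, "x": 1, "y": 2.5, "z": 0, "roll": 0},
  {"gripper": 0, "x": 1.5, "y": 4.5, "z": 0, "roll": 0},
  {"gripper": 0, "x": 1.5, "y": 4.5, "z": 0, "roll": 0},
  {"gripper": 0, "x": 1.2, "y": 3.5, "z": 0, "roll": 0},
  {"gripper": 0, "x": 0, "y": 0, "z": 0, "roll": 0},
])

```text
time_s: 17.0
eef_pos: [0.5406, 0.1565, 0.2345]
eef_rot: [0.0, 1.0, -0.024, -0.0]
wrist_force: [1.0, 0.1, -2.4]
opening: 0.128
```

move_arm([
  {"gripper": 0, "x": 0, "y": 0, "z": 0, "roll": 0},
  {"gripper": 0, "x": 0, "y": 0, "z": 0, "roll": 0},
])

```text
time_s: 17.25
eef_pos: [0.5394, 0.1598, 0.2345]
eef_rot: [-0.0, 1.0, -0.021, -0.0]
wrist_force: [-0.0, 0.7, -3.2]
opening: 0.127
```

```bash
cat > chk.py <<'E'
from h import *
import pickle,sys
t=grab("top"); s=grab("side"); c=grab("wrist"); pickle.dump((c,t,s),open(sys.argv[1]+".pkl","wb"))
o=ctrl.get_obs(); print(o["eef_pos"],o["wrist_force"])
I=np.zeros((600,800,3),np.uint8)
I[:400,:400]=cv2.resize(t["img"][170:250,270:350],(400,400),interpolation=2)
I[:400,400:]=cv2.resize(s["img"][150:230,265:345],(400,400),interpolation=2)
I[400:,:320]=cv2.resize(c["img"],(320,200),interpolation=3)
cv2.imwrite("pics/"+sys.argv[1]+".png",I[:,:,::-1])
for z in (.155,): print("spout px top/side",proj(t,(.5362,.057,z)).round(1),proj(s,(.5362,.057,z)).round(1))
E
python3 chk.py w10
```

```text
[0.53950001 0.1597513  0.23460585] [ 0.46663538 -0.05210985 -1.50815258]
spout px top/side [308.2 204.7] [310.8 192.3]
```

move_arm([
  {"gripper": 0, "x": 0.1, "y": 1.5, "z": 0, "roll": 0},
  {"gripper": 0, "x": 0, "y": 1.5, "z": 0, "roll": 0},
  {"gripper": 0, "x": 0, "y": 1.4, "z": 0, "roll": 0},
  {"gripper": 0, "x": 0, "y": 0, "z": 0, "roll": 0},
  {"gripper": 0, "x": 0, "y": 0, "z": 0, "roll": 0},
])

```text
time_s: 18.02
eef_pos: [0.5389, 0.1146, 0.2348]
eef_rot: [-0.0, 1.0, -0.022, 0.0]
wrist_force: [0.4, -0.0, -1.9]
opening: 0.128
```

```bash
python3 chk.py w11; python3 - <<'E'
from h import *
import pickle
c,t,s=pickle.load(open("w11.pkl","rb"))
gs=cv2.cvtColor(s["img"],cv2.COLOR_RGB2GRAY); gt=cv2.cvtColor(t["img"],cv2.COLOR_RGB2GRAY)
print("side"); 
for y in range(172,214,2): print(y,' '.join('%3d'%v for v in gs[y,282:338:2]))
print("top")
for y in range(190,222,2): print(y,' '.join('%3d'%v for v in gt[y,286:336:2]))
print(proj(s,(.5362,.057,.108)),proj(t,(.5362,.057,.108)))
E
```

```text
[0.53888013 0.11518561 0.23469861] [-0.16183914  0.19089802 -2.65339645]
spout px top/side [308.2 204.7] [310.8 192.3]
side
172 194 197 191 178 103 120 164  59  45  45  46  45  45  45  45  45  44  44  44  44  44  44  44  45 178 183 181 184
174 193 196 189 162  69  59  56  49  45  45  46  45  46  45  45  45  44  44  44  44  45  45  44  45  68  90  44 117
176 196 196 187 129  53  55  56  56  48  45  45  45  45  44  45  44  45  44  44  44  44  44  44  48  55  54  55  74
178 198 195 185  98  47  46  56  56 119  69  45  46  45  45  45  44  45  44  45  45  44  44 130  57  54  53  47  76
180 197 192 184 105  47  47  52  52  48 157  72  45  45  45  45  45  45  44  44  44  44 158 105  53  53  45  45  68
182 197 191 184 196  94  46  47  46  45  46 163  71  45  45  44  43  44  44  45  44 153 107  43  46  50  45  45 134
184 195 188 184 196 192  92  46  46  45  48  53 158  44  45  98 135  99  45  44 191 117  44  44  44  44  44 132 191
186 195 186 186 195 191 189  92  46  45  54  52  53  44  45 115 189 182  44  45  43  45  44  44  44  44 134 172 190
188 194 183 186 195 191 188 190  91  45  45  46 
[... 2483 characters left out ...]
  24  24  24  27  29
210  60  62  61  60  59  58  58  57  71  71  72  60  79  81  80  81  80  71  63  48  43  39  31  31  28
212  58  45  47  53  46  33  63  72  72  73  72  65  80  81  81  80  78  72  61  50  48  49  55  50  27
214  38  50  41  31  67  62  69  71  72  73  72  66  79  80  80  80  76  66  61  47  46  48  52  55  55
216  26  25  25  33 134 119  79  74  72  71  72  64  79  80  81  77  72  64  63  46  45  45  56  57  82
218  31  34  26  52 153 160 160 115  72  72  71  60  77  79  79  69  64  63  63  45  47  43  53  56  59
220  56  35  35  61 158 160 159 132  74  72  72  57  66  68  63  62  62  62  56  45  46  45  47  47  65
[310.76451044 204.36154312] [308.33343753 206.44036257]
```

View pics/w11.png

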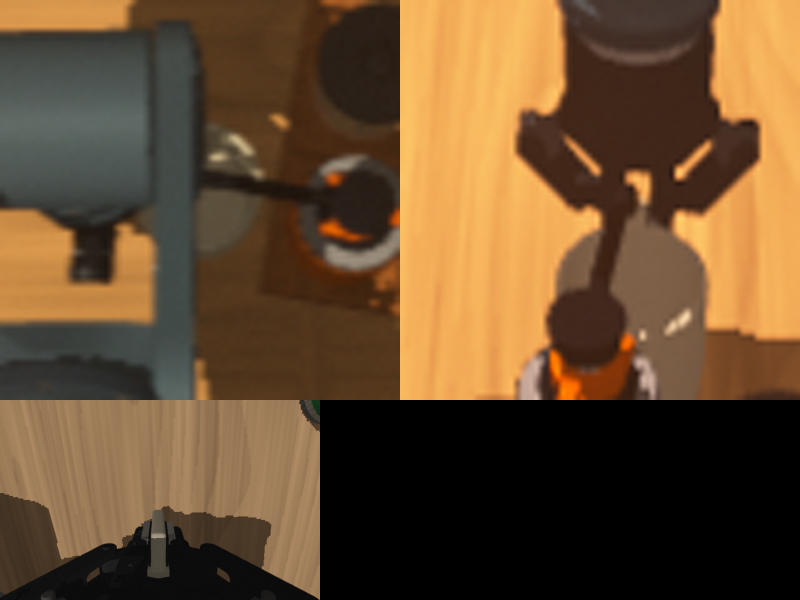

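Side crop: spout tip at px ≈309.5, mug body centred at ≈311.5. Top crop: mug rim centre at row ≈207.5, in line with the spout within about 1 mm. I'll shift -2 mm in x and set it down.

move_arm([
  {"gripper": 0, "x": -0.2, "y": 0, "z": 0, "roll": 0},
  {"gripper": 0, "x": 0, "y": 0, "z": 0.6, "roll": 0},
  {"gripper": 0, "x": 0, "y": 0, "z": 0.4, "roll": 0},
  {"gripper": 0, "x": 0, "y": 0, "z": 0.2, "roll": 0},
  {"gripper": 0, "x": 0, "y": 0, "z": 0, "roll": 0},
])

```text
time_s: 18.8
eef_pos: [0.5368, 0.115, 0.2224]
eef_rot: [0.0, 1.0, -0.022, -0.0]
wrist_force: [-0.0, 0.7, -2.2]
opening: 0.13
```

move_arm([
  {"gripper": 0, "x": 0, "y": 0, "z": 0.1, "roll": 0},
  {"gripper": 0, "x": 0, "y": 0, "z": 0, "roll": 0},
])

```text
time_s: 19.05
eef_pos: [0.537, 0.1149, 0.2218]
eef_rot: [0.0, 1.0, -0.022, 0.0]
wrist_force: [-0.2, 0.7, -2.7]
opening: 0.131
```

move_arm([
  {"gripper": 0, "x": 0, "y": 0, "z": 0.1, "roll": 0},
  {"gripper": 0, "x": 0, "y": 0, "z": 0, "roll": 0},
])

```text
time_s: 19.3
eef_pos: [0.5371, 0.1151, 0.2216]
eef_rot: [-0.0, 1.0, -0.022, 0.0]
wrist_force: [-2.8, 0.8, 4.2]
opening: 0.128
```

move_arm([
  {"gripper": 0, "x": 0, "y": 0, "z": 0.1, "roll": 0},
  {"gripper": 0, "x": 0, "y": 0, "z": 0, "roll": 0},
])

```text
time_s: 19.55
eef_pos: [0.5373, 0.1153, 0.2214]
eef_rot: [-0.0, 1.0, -0.022, 0.001]
wrist_force: [-5.5, 2.4, 11.9]
opening: 0.13
```

It is down. Release, slide out along the handle, then rise.

move_arm([
  {"gripper": 0, "x": 0, "y": 0, "z": -0.1, "roll": 0},
  {"gripper": 30, "x": 0, "y": 0, "z": 0, "roll": 0},
  {"gripper": 50, "x": 0, "y": 0, "z": 0, "roll": 0},
  {"gripper": 50, "x": 0, "y": 0, "z": 0, "roll": 0},
  {"gripper": 50, "x": 0, "y": -1.5, "z": 0, "roll": 0},
])

```text
time_s: 20.18
eef_pos: [0.5377, 0.1298, 0.2206]
eef_rot: [0.0, 1.0, -0.023, -0.0]
wrist_force: [0.4, 1.2, 0.1]
opening: 0.499
```

move_arm([
  {"gripper": 50, "x": 0, "y": -3, "z": 0, "roll": 0},
  {"gripper": 50, "x": 0, "y": -3, "z": -4, "roll": 0},
  {"gripper": 0, "x": 0, "y": 0, "z": -6, "roll": 0},
  {"gripper": 0, "x": 0, "y": 0, "z": -6, "roll": 0},
  {"gripper": 0, "x": 0, "y": 0, "z": -4, "roll": 0},
])

```text
time_s: 20.8
eef_pos: [0.5402, 0.1911, 0.4242]
eef_rot: [-0.0, 1.0, -0.021, 0.002]
wrist_force: [0.3, -0.1, -0.4]
opening: 0.002
```

move_arm([
  {"gripper": 0, "x": 0, "y": 0, "z": 0, "roll": 0},
  {"gripper": 0, "x": 0, "y": 0, "z": 0, "roll": 0},
])

```text
time_s: 21.05
eef_pos: [0.5398, 0.1905, 0.4199]
eef_rot: [0.0, 1.0, -0.022, -0.001]
wrist_force: [0.1, -0.6, -0.2]
opening: 0.001
```

```bash
python3 chk.py w12; python3 - <<'E'
from h import *
import pickle
c,t,s=pickle.load(open("w12.pkl","rb"))
print(ctrl.get_obs()["opening"])
# wrist: spout/mug/head visibility
for n,X in (("head",(.514,-.0405,.192)),("spout",(.5362,.057,.165)),("rim",(.534,.057,.095))): print(n,proj(c,X).round(0),proj(t,X).round(1),proj(s,X).round(1))
def comp(m,mn,n):
    k,l,st,ce=cv2.connectedComponentsWithStats(m.astype(np.uint8))
    for i in range(1,k):
        if st[i,4]>mn: print(n,st[i].tolist(),ce[i].round(1).tolist())
def crop(c,x0,y0,x1,y1,f):
    hs=cv2.cvtColor(c["img"],cv2.COLOR_RGB2HSV); m=np.zeros(hs.shape[:2],bool); m[y0:y1,x0:x1]=f(hs)[y0:y1,x0:x1]; return m
white=lambda h:(h[...,1]<110)&(h[...,2]>75)
dark=lambda h:(h[...,2]<58)
comp(crop(t,280,185,330,232,white),30,"top white"); comp(crop(t,280,185,360,232,dark),30,"top dark")
comp(crop(s,280,160,335,230,white),30,"side white"); comp(crop(s,280,160,335,230,dark),30,"side dark")
comp(crop(c,150,100,500,400,white),300,"wrist white")
E
```

```text
[0.53973272 0.1900752  0.41873468] [-0.14628647 -0.32217889 -0.7753404 ]
spout px top/side [308.2 204.7] [310.8 192.3]
-0.001792521481517792
head [297. 498.] [342.8 210.2] [301.1 212.9]
spout [320. 371.] [308.2 204.3] [310.8 189.6]
rim [317. 319.] [308.4 207.6] [309.9 207.6]
top white [287, 195, 34, 27, 499] [306.6, 208.7]
top dark [334, 185, 23, 10, 165] [344.7, 188.6]
top dark [307, 204, 42, 16, 234] [333.4, 208.9]
side white [314, 199, 12, 19, 58] [321.4, 207.3]
side white [288, 219, 7, 11, 40] [291.2, 225.0]
side white [312, 218, 8, 12, 53] [314.7, 224.7]
wrist white [164, 100, 56, 172, 2681] [187.7, 181.2]
wrist white [218, 100, 27, 116, 736] [231.1, 139.8]
wrist white [245, 100, 17, 62, 333] [251.5, 128.8]
wrist white [331, 100, 25, 131, 1924] [343.3, 162.4]
wrist white [470, 100, 30, 49, 1258] [485.8, 122.2]
wrist white [412, 126, 23, 84, 598] [422.6, 177.2]
wrist white [452, 136, 19, 72, 727] [461.0, 171.3]
wrist white [469, 153, 30, 167, 1690] [481.5, 218.0]
wrist white [285, 158, 19, 83, 485] [292.7, 202.2]
```

In the top view the mug is centred at row ≈208 and the spout's line at ≈205.5 at its own height, which puts both at x ≈ 0.532. In y the mug is at ≈0.059 against the spout's 0.057, so it is centred within about 3 mm. Now over the pump head with the gripper shut.

move_arm([
  {"gripper": 0, "x": -0.4, "y": 5.7, "z": 0, "roll": 0},
  {"gripper": 0, "x": -0.4, "y": 5.7, "z": 0, "roll": 0},
  {"gripper": 0, "x": -0.4, "y": 5.7, "z": 0, "roll": 0},
  {"gripper": 0, "x": -0.4, "y": 5.7, "z": 0, "roll": 0},
  {"gripper": 0, "x": 0, "y": 0, "z": 0, "roll": 0},
])

```text
time_s: 21.82
eef_pos: [0.5138, -0.0406, 0.4195]
eef_rot: [0.0, 1.0, -0.025, -0.001]
wrist_force: [0.1, 1.3, 0.1]
opening: -0.002
```

move_arm([
  {"gripper": 0, "x": 0, "y": 0, "z": 0, "roll": 0},
  {"gripper": 0, "x": 0, "y": 0, "z": 0, "roll": 0},
])

```text
time_s: 22.08
eef_pos: [0.5143, -0.0359, 0.4202]
eef_rot: [-0.0, 1.0, -0.021, -0.0]
wrist_force: [0.1, 0.3, -0.4]
opening: 0.002
```

```bash
python3 - <<'E'
from h import *
o=ctrl.get_obs(); c=grab("wrist"); print(o["eef_pos"])
cv2.imwrite("pics/w13.png",c["img"][:,:,::-1])
g=cv2.cvtColor(c["img"],cv2.COLOR_RGB2HSV)
for n,X in (("spout",(.5362,.057,.165)),("rim",(.534,.057,.095)),("tip",(.539,.067,.155))): print(n,proj(c,X).round(0))
m=((g[...,1]<110)&(g[...,2]>75)).astype(np.uint8)
for y in range(100,290,10):
    x=np.where(g[y,200:440,2]<55)[0]+200; w=np.where(m[y,200:440])[0]+200
    print(y,"dark",(x.min(),x.max(),len(x)) if len(x) else None,"white",(w.min(),w.max(),len(w)) if len(w) else None)
E
```

```text
[ 0.51428588 -0.03593222  0.42024478]
spout [346.  65.]
rim [336.  77.]
tip [348.  51.]
100 dark (np.int64(331), np.int64(344), 14) white (np.int64(200), np.int64(439), 216)
110 dark (np.int64(329), np.int64(343), 15) white (np.int64(200), np.int64(439), 211)
120 dark (np.int64(327), np.int64(341), 15) white (np.int64(200), np.int64(439), 202)
130 dark (np.int64(326), np.int64(340), 15) white (np.int64(200), np.int64(439), 159)
140 dark (np.int64(324), np.int64(338), 15) white (np.int64(200), np.int64(439), 140)
150 dark (np.int64(322), np.int64(336), 15) white (np.int64(200), np.int64(439), 74)
160 dark (np.int64(321), np.int64(335), 15) white (np.int64(200), np.int64(411), 98)
170 dark (np.int64(320), np.int64(432), 26) white (np.int64(236), np.int64(417), 114)
180 dark (np.int64(307), np.int64(439), 69) white (np.int64(270), np.int64(398), 62)
190 dark (np.int64(292), np.int64(439), 78) white (np.int64(277), np.int64(390), 46)
200 dark (np.int64(287), np.int64(439), 91) white (np.int64(220), np.int64(385), 38)
210 dark (np.int64(274), np.int64(439), 118) white (np.int64(276), np.int64(383), 25)
220 dark (np.int64(289), np.int64(439), 114) white (np.int64(277), np.int64(356), 19)
230 dark (np.int64(288), np.int64(439), 112) white (np.int64(236), np.int64(351), 8)
240 dark (np.int64(292), np.int64(439), 97) white (np.int64(200), np.int64(370), 19)
250 dark (np.int64(313), np.int64(438), 38) white (np.int64(279), np.int64(375), 46)
260 dark (np.int64(284), np.int64(348), 39) white (np.int64(228), np.int64(384), 59)
270 dark (np.int64(282), np.int64(350), 42) white (np.int64(254), np.int64(397), 79)
280 dark (np.int64(281), np.int64(353), 59) white (np.int64(249), np.int64(396), 42)
```

move_arm([
  {"gripper": 0, "x": 0, "y": 0.3, "z": 2.5, "roll": 0},
  {"gripper": 0, "x": 0, "y": 0, "z": 2, "roll": 0},
  {"gripper": 0, "x": 0, "y": 0, "z": 0.3, "roll": 0},
  {"gripper": 0, "x": 0, "y": 0, "z": 0, "roll": 0},
  {"gripper": 0, "x": 0, "y": 0, "z": 0, "roll": 0},
])

```text
time_s: 22.75
eef_pos: [0.5145, -0.04, 0.3738]
eef_rot: [0.0, 1.0, -0.022, 0.001]
wrist_force: [0.7, 0.0, 1.3]
opening: 0.0
```

move_arm([
  {"gripper": 0, "x": 0, "y": 0, "z": 0.3, "roll": 0},
  {"gripper": 0, "x": 0, "y": 0, "z": 0.3, "roll": 0},
  {"gripper": 0, "x": 0, "y": 0, "z": 0, "roll": 0},
])

```text
time_s: 23.12
eef_pos: [0.514, -0.0402, 0.3664]
eef_rot: [-0.0, 1.0, -0.022, -0.0]
wrist_force: [-0.9, -0.7, 0.4]
opening: -0.001
```

move_arm([
  {"gripper": 0, "x": 0, "y": 0, "z": 0.3, "roll": 0},
  {"gripper": 0, "x": 0, "y": 0, "z": 0.2, "roll": 0},
  {"gripper": 0, "x": 0, "y": 0, "z": 0, "roll": 0},
])

```text
time_s: 23.5
eef_pos: [0.5142, -0.0402, 0.3619]
eef_rot: [0.0, 1.0, -0.022, 0.0]
wrist_force: [-1.4, 0.2, 4.6]
opening: 0.002
```

move_arm([
  {"gripper": 0, "x": 0, "y": 0, "z": 0.3, "roll": 0},
  {"gripper": 0, "x": 0, "y": 0, "z": 0.3, "roll": 0},
  {"gripper": 0, "x": 0, "y": 0, "z": 0, "roll": 0},
])

```text
time_s: 23.88
eef_pos: [0.5142, -0.0402, 0.3557]
eef_rot: [0.0, 1.0, -0.022, 0.0]
wrist_force: [-0.4, -0.5, 5.0]
opening: 0.002
```

Spring force is as described. Continuing to the clip in small steps.

move_arm([
  {"gripper": 0, "x": 0, "y": 0, "z": 0.3, "roll": 0},
  {"gripper": 0, "x": 0, "y": 0, "z": 0, "roll": 0},
])

```text
time_s: 24.12
eef_pos: [0.5142, -0.0403, 0.3529]
eef_rot: [0.0, 1.0, -0.022, 0.0]
wrist_force: [-0.9, -0.0, 5.3]
opening: -0.003
```

move_arm([
  {"gripper": 0, "x": 0, "y": 0, "z": 0.15, "roll": 0},
  {"gripper": 0, "x": 0, "y": 0, "z": 0, "roll": 0},
])

```text
time_s: 24.38
eef_pos: [0.5142, -0.0402, 0.3515]
eef_rot: [0.0, 1.0, -0.022, 0.0]
wrist_force: [-1.1, -0.6, 5.7]
opening: -0.0
```

move_arm([
  {"gripper": 0, "x": 0, "y": 0, "z": 0.1, "roll": 0},
  {"gripper": 0, "x": 0, "y": 0, "z": 0, "roll": 0},
])

```text
time_s: 24.62
eef_pos: [0.5142, -0.0402, 0.3514]
eef_rot: [0.0, 1.0, -0.022, 0.0]
wrist_force: [-3.7, -0.2, 11.8]
opening: 0.002
```

It stopped on the clip at TCP z = 0.3514, about 14 mm of travel, with the force jumping to 11.8 N without motion. Now let it back up.

move_arm([
  {"gripper": 0, "x": 0, "y": 0, "z": 0.05, "roll": 0},
  {"gripper": 0, "x": 0, "y": 0, "z": 0, "roll": 0},
  {"gripper": 0, "x": 0, "y": 0, "z": -0.6, "roll": 0},
  {"gripper": 0, "x": 0, "y": 0, "z": -0.7, "roll": 0},
  {"gripper": 0, "x": 0, "y": 0, "z": -0.7, "roll": 0},
])

```text
time_s: 25.25
eef_pos: [0.5139, -0.0401, 0.3696]
eef_rot: [-0.0, 1.0, -0.022, -0.0]
wrist_force: [-1.0, -0.5, 0.0]
opening: -0.0
```

move_arm([
  {"gripper": 0, "x": 0, "y": 0, "z": -2, "roll": 0},
  {"gripper": 0, "x": 0, "y": 0, "z": -5, "roll": 0},
  {"gripper": 0, "x": 0, "y": 6, "z": 0, "roll": 0},
  {"gripper": 0, "x": 0, "y": 6, "z": 0, "roll": 0},
  {"gripper": 0, "x": 0, "y": 6, "z": 0, "roll": 0},
])

```text
time_s: 25.88
eef_pos: [0.5058, -0.2213, 0.4394]
eef_rot: [-0.0, 1.0, -0.021, -0.0]
wrist_force: [0.7, 0.2, 0.1]
opening: -0.001
```

move_arm([
  {"gripper": 0, "x": 0, "y": 0, "z": 0, "roll": 0},
  {"gripper": 0, "x": 0, "y": 0, "z": 0, "roll": 0},
  {"gripper": 0, "x": 0, "y": 0, "z": 0, "roll": 0},
])

```text
time_s: 26.25
eef_pos: [0.5063, -0.2187, 0.4394]
eef_rot: [-0.0, 1.0, -0.021, -0.0]
wrist_force: [0.1, -0.3, 0.2]
opening: -0.001
```

```bash
python3 chk.py w14; python3 - <<'E'
from h import *
import pickle
c,t,s=pickle.load(open("w14.pkl","rb")); _,t0,s0=pickle.load(open("w12.pkl","rb")); z=pickle.load(open("c0.pkl","rb"))
def comp(c,x0,y0,x1,y1,f,n,mn=20):
    hs=cv2.cvtColor(c["img"],cv2.COLOR_RGB2HSV); m=np.zeros(hs.shape[:2],np.uint8); m[y0:y1,x0:x1]=f(hs)[y0:y1,x0:x1]
    k,l,st,ce=cv2.connectedComponentsWithStats(m)
    for i in range(1,k):
        if st[i,4]>mn: print(n,st[i].tolist(),ce[i].round(1).tolist())
white=lambda h:(h[...,1]<110)&(h[...,2]>75)
dark=lambda h:(h[...,2]<58)
org=lambda h:(h[...,0]<16)&(h[...,1]>215)&(h[...,2]>150)
for T,S,n in((z["top"],z["side"],"c0"),(t0,s0,"w12"),(t,s,"now")):
    comp(T,280,185,330,232,white,n+" top mug"); comp(T,295,200,360,232,dark,n+" top head")
    comp(S,285,180,335,225,dark,n+" side head"); comp(T,320,195,370,235,org,n+" top clip",5); comp(S,280,200,330,260,org,n+" side clip",10)
E
```

```text
[ 0.50643489 -0.21878825  0.43977306] [-0.11181629  0.01143327 -0.06124968]
spout px top/side [308.2 204.7] [310.8 192.3]
c0 top head [308, 204, 41, 16, 227] [337.5, 210.4]
c0 side clip [288, 234, 7, 9, 13] [290.2, 238.3]
w12 top mug [287, 195, 34, 27, 499] [306.6, 208.7]
w12 top head [307, 204, 42, 16, 234] [333.4, 208.9]
w12 side head [298, 218, 11, 5, 26] [302.8, 220.6]
w12 top clip [348, 212, 13, 5, 42] [354.4, 213.6]
w12 top clip [334, 214, 8, 4, 12] [337.0, 215.8]
w12 side clip [295, 221, 7, 15, 55] [297.6, 228.4]
now top mug [286, 196, 36, 26, 541] [306.9, 208.6]
now top head [308, 204, 41, 16, 188] [336.7, 209.5]
now top clip [348, 212, 13, 5, 42] [354.4, 213.6]
now top clip [334, 214, 8, 4, 12] [337.0, 215.8]
```

The top view shows the clip in the same place as before the press, the mug unmoved to within a pixel, and the head and spout at their rest position. Handing in.

```bash
python3 -c "
from bench import ctrl
print(ctrl.get_obs()['time_s']); print(ctrl.hand_in())"
```

```text
26.4
the job is handed in; nothing more can be done
None
```

The half dose was dispensed: I handed the job in at 26.4 s with the clip on the stem, the mug under the spout and the arm clear. The hand-in gave no verdict.

- **Clip:** I slid the orange clip onto the stem from the side opposite the spout until its closed end touched (about 5 N). I backed it off about 1 mm and lowered it onto the collar, where it landed at the expected height.
- **Mug:** I carried it by the handle and set it upright under the spout. The top view put it within about 3 mm of centre. The side view had it about 4 mm off in x, so I moved it 2 mm as a compromise.
- **Press:** the head stopped on the clip after about 14 mm, the force rising from 5.7 to 11.8 N with no further travel. I then let it rise fully.
- **Last checks:** in the top view the clip had not moved, the mug was within a pixel of where I set it, and the spout was back at its rest position.
- **Not confirmed:** the arm blocked the side camera at the end, so the head's return and the clip lying flat rest on the top view and the forces alone. The viewer's 12 pictures were used up by then, so these last checks were numbers only. I did not re-measure the grey clip or the other items; the arm never knowingly went near them.
- **Disagreement:** the top and wrist cameras differed by about 4 mm on the stem's position; I used the wrist camera.

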